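Seat a printed bracket in a drilling fixture and lock the toggle clamp

TASK

Load the loose printed angle bracket into the fixture: lay its foot flat on the plate with the upright at the end away from the clamp, and slide it home, gently, until it touches both the tip of the end stop screw and the side fence. Then push the clamp handle over and down until it snaps past centre and comes to rest on its stop with the spindle holding the bracket; do not force the handle once it is solid, and leave the other things on the bench where they are.

Things in the scene. Friction and masses are not known exactly. Their poses are not given: they have to be found in the camera images.
- fixture: Fixture screwed to the bench: aluminium plate 225 x 110 mm, 12 mm thick, with a hold-down toggle clamp and two low steel stops. Origin on the bench below the clamp bar's pivot; x from clamp to the bracket's nest, y to the fence's side, z up. The plate spans x -80 to 145, y -55 to 55, top z = 12 mm; the clamp's base x -67 to 13, y -29 to 29 mm, 70 mm high.
- end_stop: End stop of the nest: steel block 12 mm long (x), 30 wide (y), 15 high; origin at the foot of the middle of its nest-side face (fixture x = 28, y = 0, z = 12 mm). Out of this face, 7 mm up, sticks a steel stop screw 8 mm thick, by 4 to 14 mm, set differently each time and locked. The free end of the bracket's foot bears on the screw's tip. Rigid; never push on it with over 25 N.
- side_fence: Rigid steel fence, 80 mm long (x), 10 mm thick (y), 11 mm high. Origin at the foot of the middle of its face, which looks along the fixture's -y (fixture x = 87, y = 20, z = 12 mm); the long side of the bracket's foot bears on it, so that bracket_upright is then at y = 0, z = 46.5 mm, with the bracket's axes parallel to the fixture's. Never push on it with over 25 N.
- bracket_upright (a point): Grey printed L bracket, 45 to 90 g, standing on its foot: foot 84 x 40 x 14 mm (x, y, z), at its +x end an upright 14 mm thick (x), 40 wide (y), up to z = 55 mm, small rib in the corner. This point: centre of the upright, 34.5 mm above the underside, the place to grip (across the 40 mm). x runs from the foot's free end (77 mm back along -x) to the upright, z up.
- handle_press (a point): Where to push the clamp handle: middle of the front (when down, upper) face of its black grip, 90 x 18 x 14 mm, 26 mm from the end. z out of that face, x along the grip to the pivots. From open to locked it moves in the fixture frame at y = 0 through x, z (mm): -22, 186; -46, 190; -70, 187; -92, 177; -108, 159; -117, 141; -123, 120; -126, 108; -130, 80.6 (dead centre); -130, 77.5 (stop).
- clamp_handle: Clamp handle, upright when open; origin at its lower pin. Swinging it takes about 2 N and it stays where it is left; once the spindle meets the bracket (press point near z = 120 mm) the push climbs to 10 N or so (15 with the drag of a sliding fingertip), falls off, and near dead centre the handle snaps down on its stop, 3 mm below, which gives 1 mm per 16 N. Never push it with over 30 N.
- clamp_bar (a joint): Swing of the clamp bar about its pivot (42 mm above the fixture's origin): 0 open, nearly upright; about 1.37 rad when clamped on the bracket. The bar is 20 mm wide and 75 mm long; open, it stays within x = 32 mm of the fixture frame and below 130 mm height, clear of a gripper over the nest.
- spindle: Spindle of the clamp: threaded stud with a rubber cap 17 mm across, 58 mm out along the bar. Origin at the middle of the cap's end face. Clamped, it presses on the bracket's foot at fixture x = 58, y = 0 mm, with about 70 N.
- print_bushing: Bystander: printed grey ring, 54 mm across, 24 mm high; origin under its middle.
- print_tray: Bystander: printed grey open tray 62 x 46 x 20 mm; origin under its middle.
- cutters: Bystander: flush cutters with orange grips lying flat, about 130 mm long, 45 mm wide, 15 mm high; origin near the joint, at bench height.
- glue_stick: Bystander: glue stick 30 mm across, 95 mm high; origin under its middle.
- sanding_block: Bystander: cork sanding block 70 x 45 x 27 mm; origin under its middle.
- scraper: Bystander: print scraper 190 mm long lying flat; origin at bench height, its length along x.
- insert_jar: Bystander: small clear jar with a white cap, 46 mm across, 40 mm high; origin under its middle.

How it is judged:
By the outcome, as a careful person would: the job done as asked, in the order asked, and still so for the second after the job is handed in, with the robot touching nothing.
It also fails if it takes over 72 s, if anything falls off the work surface, if the arm or the gripper's body presses on something with over 40 N, if the wrist force passes 120 N, or if a joint passes its speed limit or range.

ROBOT

A 6-joint arm with a two-finger parallel gripper is mounted at the origin on the work surface. World frame = base frame: x ahead of the robot, y to its left, z up, the work surface at z = 0. Lengths are in mm, angles in rad, forces in N, time in s.
With the tool pointing down it reaches from about 300 to 775 mm from the base axis. Payload 14.6 kg.
Tool frame: the origin (TCP) lies on the centre line of the jaws, within the pads' length; the fingertips stand 11 mm ahead of it and the grasp point (between the pads) lies 8 mm behind it; x points along the fingers, y is the direction in which the jaws open and shut, and the axes are right-handed (so a half turn about x gives the same grasp; the last joint's range is limited). The gripper opens to 94 mm and grips with 3 to 60 N. Pads are 16 mm wide; open, the fingers measure 119 mm over their backs; the gripper's body (75 mm by 177 mm) begins 78 mm behind the grasp point.
Start: joints at [-1.255, 0.3, 1.521, -0, 1.321, -0.067], TCP at [205.428, -510.185, 178.246] pointing down, gripper open.
Joint ranges: [-3.03, 3.03], [-0.79, 2.21], [0.23, 2.52], [-1.04, 4.18], [0, 3.07], [-2.55, 2.55]. Speed limits (rad/s): [2.22, 2.22, 2.57, 3.14, 3.14, 3.14].

INTERFACE

Orientations are given as [roll, pitch, yaw] about the fixed x, y, z axes, in that order (R = Rz(yaw) Ry(pitch) Rx(roll)).
In Python, from cell import manip gives the robot as it stands.
- The arm moves only by the shell command python3 -m handwheel 'ROWS' [OPENING] [FORCE]. ROWS is JSON, a list of rows, each a list of 2 entries, a list of its own where there are three numbers: the shift along the tool's x, y, z in mm, then the turn about the tool's x in rad. In form: [[[x, y, z], spin], ...]. A call has exactly 10 rows; each row shifts and turns the commanded pose from where the row before left it, along the tool's axes as they then stand; what a row does not reach is not made up. A row lasts 1/8 s, in which the tool goes at most 62.5 mm and 10.7 degrees, less where a joint would pass 70% of its speed; a pose out of reach is approached as far as the arm can. A call with a gripper value outside its range is refused whole. OPENING is the closure in counts, from 0 (fully open) to 255 (shut), set as the call begins (- or left out, the last holds). The fingers move at their own pace and stop on an object; FORCE is the grip in N (left out, the last holds). Time passes only in rows, so rows that do not move let the fingers close, or fill a call up. It gives the time, the measured TCP pose, the force and the opening at its end, in the units of the state.
- manip.read_state(): the state, without advancing time (a new reading comes with each control period).
- manip.camera(name): name is "side" or "top" or "wrist"; returns a dict with "pixels" (480x640x3 uint8, red, green, blue), "z_map" (480x640 float32, mm along the optical axis (not along the pixel's ray), 0 where there is no reading), "mtx" (3x3 intrinsics, pixels), "k1" (the pictures are not rectified: a ray, as slopes to the right and down, at radius r is drawn at 1 + k1 r^2 times it, then the intrinsics apply), "xyz" and "orientation" of the camera in the world. Camera axes: x right, y up, looking along -z (the intrinsics and any distortion apply to the point x, -y, -z); pixel columns grow to the right and rows downward; lengths in mm; the calibration is good to about 2 mm. A picture is of the moment at which its call begins.
- manip.sign_off(): hands the job in, once; it reports no verdict.
Trained networks look in the newest picture that a camera, given by its name, has taken for a name from the list of things; names that differ only in an ending like _2 or _b are one class to them, and where a whole thing is asked for, a point or a joint stands for the part that bears it (a point fixed in the world has none). Each returns a list of dicts, best first, with "confidence" (0 to 1); they miss things now and then, are a little off and sometimes report something else, mostly with a low value. They report only what shows in the picture. A call takes as long as a camera call.
- manip.cut_out(target, camera): "region" (480x640 bool, what is visible of it) and "centre" ([column, row] in pixels, amid what is visible of it).
The state is a dict: "clock": time; "joints": joint angles; "qd": joint speeds; "effort": joint torques, N m; "eef_pos": TCP position; "eef_rot": TCP orientation; "wrist_force": force on the tool from outside, world axes, zero at the start; "moment": the same for the moment, N m; "finger_gap": finger opening in mm.
Only numpy, scipy, OpenCV 4.12 (cv2) and the standard library are available. Lean on these libraries where they do the work, as an engineer would, in place of code of your own. Each camera call takes 0.05 s, during which the arm holds its last target. There are 200 camera calls.

## Working session

There is one attempt and no reset: what is moved stays moved. The work goes in short steps, Python scripts to look and compute and a shell command to move; the robot and the scene stay as the last step left them, time stands still between calls to the robot, and variables do not carry over. Pictures are saved under pics/ and viewed, about 8 in all and at most 12, crops included, and the job is handed in when it is done.

```bash
ls; mkdir -p pics; cat > h.py <<'E'
import numpy as np,cv2
from cell import manip
from scipy.spatial.transform import Rotation as R
def cam(n,save=None):
    c=manip.camera(n)
    if save: cv2.imwrite('pics/'+save,c['pixels'][:,:,::-1])
    return c
def rot(c):
    o=np.array(c['orientation'],float)
    return o if o.shape==(3,3) else R.from_euler('xyz',o).as_matrix()
def cloud(c):
    h,w=c['z_map'].shape
    u,v=np.meshgrid(np.arange(w),np.arange(h))
    K=np.array(c['mtx']);xd=(u-K[0,2])/K[0,0];yd=(v-K[1,2])/K[1,1]
    x,y=xd.copy(),yd.copy()
    for _ in range(10):
        s=1+c['k1']*(x*x+y*y);x,y=xd/s,yd/s
    z=c['z_map'];P=np.stack([x*z,-y*z,-z],-1)
    return P@rot(c).T+np.array(c['xyz'])
def proj(c,P):
    p=(np.array(P)-np.array(c['xyz']))@rot(c);x=p[...,0]/-p[...,2];y=-p[...,1]/-p[...,2]
    s=1+c['k1']*(x*x+y*y);K=np.array(c['mtx'])
    return np.stack([K[0,0]*x*s+K[0,2],K[1,1]*y*s+K[1,2]],-1)
E
python3 - <<'E'
from h import *
for n in ['top','side']:
    c=cam(n,n+'1.png');P=cloud(c)
    print(n,c['xyz'],c['orientation'],c['k1'])
    for t in ['fixture','bracket_upright','clamp_handle','end_stop','side_fence','print_bushing','print_tray','cutters','glue_stick','sanding_block','scraper','insert_jar']:
        for d in manip.cut_out(t,n)[:2]:
            m=d['region']&(c['z_map']>0);q=P[m]
            if len(q): print(t,round(d['confidence'],2),np.round(d['centre']),m.sum(),np.round(np.median(q,0)),np.round(np.percentile(q,[3,97],0)).tolist())
print(manip.read_state())
E
```

```text
pics
top [ 426.62774125    3.24001194 1560.22574079] [ 0.10169346  0.01390096 -1.59598331] -0.13486642354519549
fixture 0.97 [278. 265.] 3459 [534. 154.  14.] [[481.0, 50.0, 6.0], [592.0, 258.0, 118.0]]
fixture 0.68 [349. 188.] 462 [741. -56.  11.] [[726.0, -108.0, -2.0], [774.0, 3.0, 19.0]]
bracket_upright 0.89 [460. 264.] 558 [ 535. -337.   16.] [[495.0, -368.0, 7.0], [568.0, -303.0, 58.0]]
clamp_handle 0.46 [243. 257.] 74 [541. 211. 195.] [[534.0, 206.0, 100.0], [550.0, 217.0, 215.0]]
clamp_handle 0.22 [400. 283.] 233 [ 467. -174.   23.] [[441.0, -198.0, -1.0], [488.0, -149.0, 30.0]]
print_bushing 0.48 [402. 284.] 211 [ 464. -174.   24.] [[439.0, -197.0, 12.0], [488.0, -149.0, 30.0]]
print_bushing 0.27 [470. 331.] 513 [ 354. -348.   27.] [[321.0, -378.0, 3.0], [387.0, -318.0, 33.0]]
print_tray 0.62 [392. 231.] 449 [ 614. -160.    5.] [[583.0, -185.0, -3.0], [643.0, -132.0, 24.0]]
print_tray 0.35 [445. 193.] 931 [ 726. -308.    5.] [[666.0, -408.0, -3.0], [771.0, -257.0, 22.0]]
cutters 0.97 [351. 187.] 466 [739. -56.  12.] [[726.0, -111.0, -1.0], [774.0, 8.0, 19.0]]
cutters 0.64 [2
[... 1844 characters left out ...]
.  39.] [[331.0, 414.0, 6.0], [370.0, 453.0, 43.0]]
{'clock': 1.3, 'joints': array([-1.25461504e+00,  2.99920243e-01,  1.52099299e+00, -1.81717832e-05,
        1.32071022e+00, -6.66036405e-02]), 'qd': array([ 0.0011718 , -0.00075124,  0.00227393,  0.00197352, -0.00046812,
       -0.00019832]), 'effort': array([ 5.27215325e-04, -5.31665182e+01, -3.52913761e+01,  7.07993098e-02,
        2.12551793e-02,  1.25325883e-08]), 'eef_pos': array([ 205.41499433, -510.18865152,  178.2374393 ]), 'eef_rot': array([-1.11812434,  1.57076085,  2.40625774]), 'wrist_force': array([-0.09338302,  0.87096637, -0.26585492]), 'moment': array([-0.00884614,  0.05260693,  0.0428214 ]), 'finger_gap': 93.90080844012824}
```

```bash
python3 - <<'E'
from h import *
a=cv2.imread('pics/top1.png');b=cv2.imread('pics/side1.png')
x=cv2.resize(a[150:360,210:510],(800,560));cv2.imwrite('pics/c1.png',x)
y=cv2.resize(b[150:400,200:480],(672,600),interpolation=cv2.INTER_CUBIC);cv2.imwrite('pics/c2.png',y)
for n in ['top','side']:
    c=cam(n);P=cloud(c)
    d=manip.cut_out('fixture',n)[0]['region'];q=P[d&(c['z_map']>0)]
    s=q[(q[:,2]>7)&(q[:,2]<17)]
    print(n,'plate',cv2.minAreaRect(s[:,:2].astype(np.float32)),np.median(s[:,2]))
    s=q[(q[:,2]>20)&(q[:,2]<34)&(q[:,1]<145)]
    print(' fence/stop',cv2.minAreaRect(s[:,:2].astype(np.float32)),len(s))
    d=manip.cut_out('bracket_upright',n)[0]['region'];q=P[d&(c['z_map']>0)]
    s=q[(q[:,2]>6)&(q[:,2]<70)]
    print(' brk',cv2.minAreaRect(s[:,:2].astype(np.float32)))
    s=q[q[:,2]>47];print(' upr',cv2.minAreaRect(s[:,:2].astype(np.float32)),np.median(s,0),len(s))
    s=q[(q[:,2]>9)&(q[:,2]<20)];print(' foot',cv2.minAreaRect(s[:,:2].astype(np.float32)),np.median(s[:,2]),len(s))
    print(np.histogram(q[:,2],bins=range(-5,75,5)))
E
```

```text
top plate ((537.1827392578125, 154.27598571777344), (225.54193115234375, 112.69728088378906), 82.40689849853516) 12.571312981649498
 fence/stop ((525.933837890625, 90.15818786621094), (95.0287094116211, 102.73631286621094), 88.40208435058594) 124Traceback (most recent call last):
  File "<stdin>", line 12, in <module>
IndexError: list index out of range
```

View pics/c1.png

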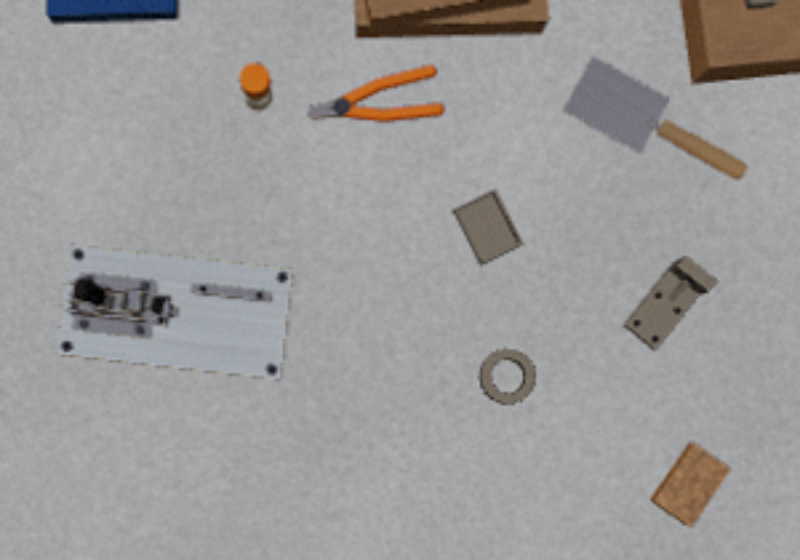

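View pics/c2.png

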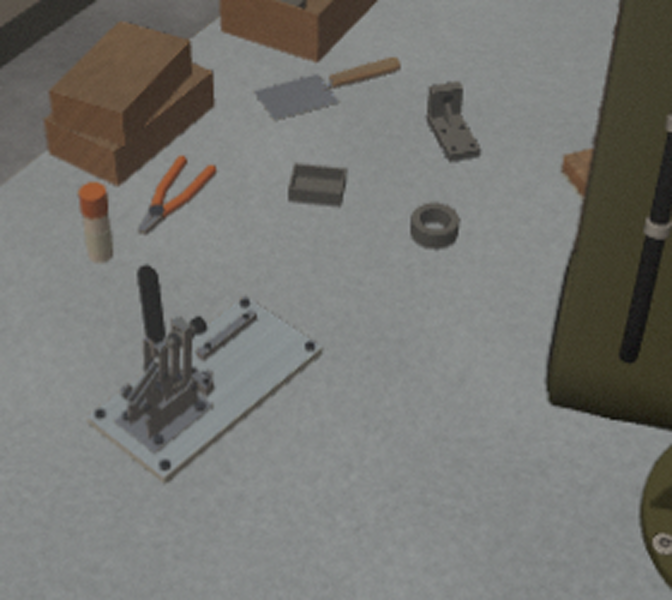

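```bash
cat >> h.py <<'E'
def box(P,lo,hi): 
    m=np.all((P>lo)&(P<hi),-1); return P[m]
def rect(s):
    (c,(w,h),a)=cv2.minAreaRect(s[:,:2].astype(np.float32))
    if w<h: w,h,a=h,w,a+90
    return np.round(c,1),round(w,1),round(h,1),round((a+90)%180-90,2)
E
python3 - <<'E'
from h import *
for n in ['top','side']:
    c=cam(n);P=cloud(c)
    print(n,'plate',rect(box(P,[460,20,8],[620,290,17])))
    print(' fence',rect(box(P,[535,40,18],[590,140,30])))
    q=box(P,[480,-380,-9],[590,-290,80])
    print(' upr',rect(q[q[:,2]>45]),(q[:,2]>45).sum(),np.percentile(q[:,2],99.5))
    s=q[(q[:,2]>8)&(q[:,2]<20)]
    print(' all',rect(q[q[:,2]>9]),'foot',rect(s),np.median(s[:,2]))
    print(' bench',np.median(box(P,[400,-100,-20],[500,0,20])[:,2]))
E
```

```text
top plate (array([539.5, 151.3]), 260.9, 158.2, -89.92)
 fence (array([560.3,  90.8]), 97.8, 50.3, 88.52)
 upr (array([ 556. , -357.2]), 41.2, 15.4, 48.47) 98 60.207102136793196
 all (array([ 537.1, -338.2]), 107.2, 61.5, -21.71) foot (array([ 535. , -336.6]), 97.2, 86.5, 3.17) 14.05219797210134
 bench 0.34557463502596875
side plate (array([535.8, 152.5]), 227.7, 114.2, 81.43)
 fence (array([552.7,  96. ]), 79.6, 14.6, 84.87)
 upr (array([ 555.1, -358.4]), 40.3, 24.0, 47.3) 74 57.367997091037886
 all (array([ 527.8, -335.6]), 93.7, 43.6, -40.19) foot (array([ 527.6, -335.1]), 92.7, 43.2, -40.19) 13.478020749151597
 bench -0.9162990125378201
```

```bash
cat >> h.py <<'E'
def go(p,jaw_deg=None,s=None):
    """print tool shift to reach world TCP p, and spin so jaw y axis is along jaw_deg (mod 180)"""
    s=s or manip.read_state();A=R.from_euler('xyz',s['eef_rot']).as_matrix()
    print('shift',np.round(A.T@(np.array(p)-s['eef_pos']),1),end=' ')
    if jaw_deg is not None:
        cur=np.degrees(np.arctan2(A[1,1],A[0,1]));d=(jaw_deg-cur+90)%180-90
        print('cur jaw',round(cur,1),'spin(tool x)',np.round(np.radians(d)*np.sign(A[2,0]),3),'alt',np.round(np.radians(d-180*np.sign(d))*np.sign(A[2,0]),3),end=' ')
    print('j6',s['joints'][5].round(2))
E
python3 - <<'E'
from h import *
s=manip.read_state();A=R.from_euler('xyz',s['eef_rot']).as_matrix();print(A.round(3))
c=cam('wrist');print(np.round(A.T@(np.array(c['xyz'])-s['eef_pos']),1),(A.T@rot(c)).round(2),c['mtx'])
go([510,-320,240],48.5)
E
```

```text
[[-0.     0.374 -0.928]
 [ 0.    -0.928 -0.374]
 [-1.    -0.     0.   ]]
[-206.1    0.4  -82.8] [[-0.    0.29 -0.96]
 [ 1.   -0.   -0.  ]
 [-0.   -0.96 -0.29]] [[341.09993418   0.         318.00354712]
 [  0.         341.09993418 236.67915696]
 [  0.           0.           1.        ]]
shift [ -61.8  -62.6 -353.6] cur jaw -68.1 spin(tool x) 1.107 alt -2.034 j6 -0.07
```

```bash
python3 -m handwheel '[[[-9,-9,-50.5],0],[[-9,-9,-50.5],0],[[-9,-9,-50.5],0],[[-9,-9,-50.5],0],[[-9,-9,-50.5],0],[[-9,-9,-50.5],0],[[-9,-9,-50.5],0],[[0,0,0],-0.185],[[0,0,0],-0.185],[[0,0,0],-0.185]]' 0 20
python3 -m handwheel '[[[0,0,0],-0.185],[[0,0,0],-0.185],[[0,0,0],-0.185],[[0,0,0],-0.185],[[0,0,0],-0.185],[[0,0,0],-0.185],[[0,0,0],-0.185],[[0,0,0],-0.185],[[0,0,0],0],[[0,0,0],0]]'
python3 - <<'E'
from h import *
c=cam('wrist','w1.png');P=cloud(c)
q=box(P,[480,-400,-9],[600,-280,80])
print('upr',rect(q[q[:,2]>48]),(q[:,2]>48).sum(),np.percentile(q[:,2],[2,99.5]))
s=q[(q[:,2]>8)&(q[:,2]<20)]
print('foot',rect(s),np.median(s[:,2]))
go([556,-357,100],48.5)
E
```

```text
clock: 2.85
eef_pos: [509.9, -319.6, 241.2]
eef_rot: [-1.365, 1.571, 2.721]
wrist_force: [-0.6, -0.6, -0.1]
finger_gap: 93.9
clock: 4.1
eef_pos: [509.8, -319.7, 241.2]
eef_rot: [-2.739, 1.571, 2.816]
wrist_force: [0.1, 0.2, 0.2]
finger_gap: 93.8
upr (array([ 554.1, -359.9]), 37.0, 14.1, 48.49) 370 [-1.87991935 55.53166138]
foot (array([ 523.5, -332.7]), 71.5, 39.6, -40.88) 13.711984066853404
shift [141.2   2.9  59.3] cur jaw 48.3 spin(tool x) -0.003 alt 3.139 j6 -1.46
```

View pics/w1.png

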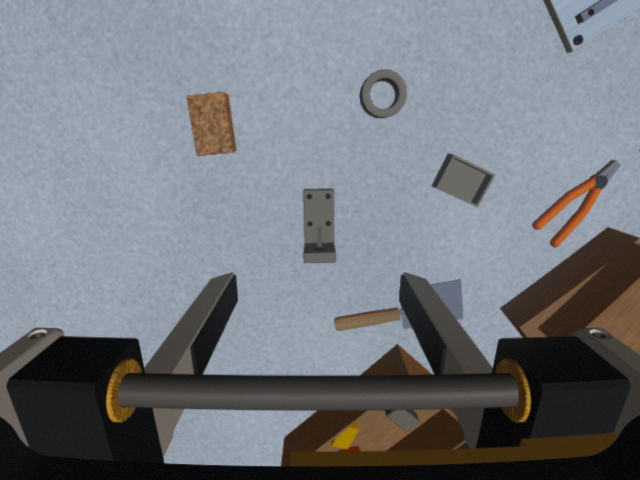

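```bash
python3 - <<'E'
from h import *
go([554.8,-360,26.5],48.8)
c=cam('top');P=cloud(c)
q=box(P,[600,-520,20],[800,-200,300]);print(np.percentile(q,[1,99],0).round())
E
```

```text
shift [ 2.147e+02 -2.000e-01  6.040e+01] cur jaw 48.3 spin(tool x) -0.008 alt 3.133 j6 -1.46
[[ 665. -518.   20.]
 [ 798. -346.   81.]]
```

```bash
python3 -m handwheel '[[[20,0,30.2],-0.008],[[20,0,30.2],0],[[30,0,0],0],[[30,0,0],0],[[30,0,0],0],[[30,0,0],0],[[30,0,0],0],[[15,0,0],0],[[9,0,0],0],[[0,0,0],0]]' 0 20
python3 - <<'E'
from h import *
go([554.8,-360,26.5],48.8)
c=cam('wrist','w2.png');P=cloud(c)
q=box(P,[480,-400,-9],[600,-280,57]);print('upr',rect(q[q[:,2]>48]))
E
```

```text
clock: 5.45
eef_pos: [555.4, -359.6, 27.4]
eef_rot: [-0.022, 1.571, -0.738]
wrist_force: [0.7, -0.1, 0.4]
finger_gap: 94.0
shift [ 0.9 -0.7 -0.1] cur jaw 49.0 spin(tool x) 0.003 alt -3.139 j6 -1.48
upr (array([ 553.6, -360. ]), 104.1, 18.4, 49.09)
```

View pics/w2.png

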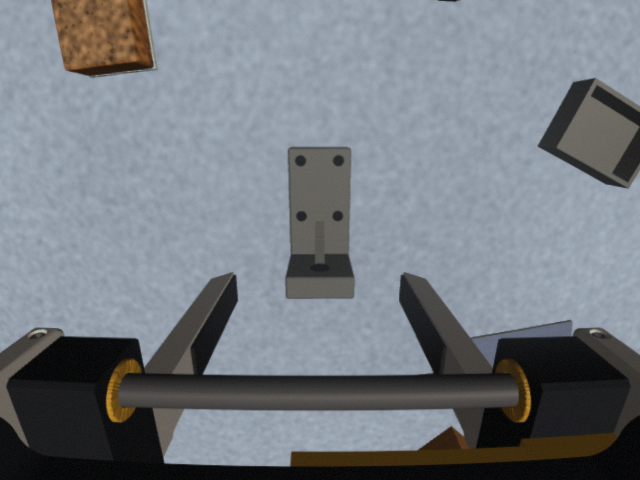

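```bash
python3 - <<'E'
from h import *
s=manip.read_state();A=R.from_euler('xyz',s['eef_rot']).as_matrix();c=cam('wrist')
for dz in(-7,7):
  for dy in(-20,20):
    p=s['eef_pos']+A@np.array([0,dy,dz]);p[2]=55;print(dz,dy,proj(c,p).round(1))
P=cloud(c)
for v,u in[(150,320),(250,305),(290,320),(280,320)]:print(v,u,P[v,u].round(1), (A.T@(P[v,u]-s['eef_pos'])).round(1))
E
```

```text
-7 -20 [286.  276.8]
-7 20 [356.1 276.8]
7 -20 [286.6 298.9]
7 20 [355.3 298.9]
150 320 [ 498.3 -310.7   15.3] [ 12.7  -0.5 -75.4]
250 305 [ 541.7 -361.8   14.5] [ 13.5 -10.6  -9.1]
290 320 [ 556.4 -361.3   54.3] [-26.3  -0.6   1.6]
280 320 [ 551.6 -357.1   54.2] [-26.2  -0.6  -4.7]
```

```bash
python3 -m handwheel '[[[0.5,0,0],0],[[0,0,0],0],[[0,0,0],0],[[0,0,0],0],[[0,0,0],0],[[0,0,0],0],[[0,0,0],0],[[0,0,0],0],[[0,0,0],0],[[0,0,0],0]]' 255 25
```

```text
clock: 6.8
eef_pos: [555.3, -359.5, 26.8]
eef_rot: [0.536, 1.571, -0.18]
wrist_force: [1.2, 0.8, 0.4]
finger_gap: 38.7
```

```bash
python3 - <<'E'
from h import *
go([519,10,150],-7)
E
```

```text
shift [-123.2  255.  -269.8] cur jaw 49.0 spin(tool x) 0.977 alt -2.164 j6 -1.48
```

```bash
python3 -m handwheel '[[[-20,0,0],0],[[-40,0,0],0],[[-40,0,0],0],[[-23,32,-33.7],0],[[0,32,-33.7],0],[[0,32,-33.7],0],[[0,32,-33.7],0],[[0,32,-33.7],0],[[0,32,-33.7],0],[[0,32,-33.7],0]]'
python3 -m handwheel '[[[0,31,-33.7],0],[[0,0,0],0.14],[[0,0,0],0.14],[[0,0,0],0.14],[[0,0,0],0.14],[[0,0,0],0.14],[[0,0,0],0.14],[[0,0,0],0.137],[[0,0,0],0],[[0,0,0],0]]'
python3 - <<'E'
from h import *
c=cam('wrist','w3.png');P=cloud(c)
print('plate',rect(box(P,[460,20,8],[620,290,17])))
print('fence',rect(box(P,[535,45,20],[580,145,27])))
print(proj(c,[[540,185,0],[526,72,12]]).round())
s=manip.read_state();print(s['eef_pos'],s['finger_gap'])
np.savez('w3.npz',P=P,**{k:c[k] for k in('pixels','mtx','xyz','orientation','k1','z_map')})
E
```

```text
clock: 8.05
eef_pos: [524.1, -34.4, 151.3]
eef_rot: [0.493, 1.569, -0.223]
wrist_force: [0.4, 0.4, -0.6]
finger_gap: 38.1
clock: 9.3
eef_pos: [519.2, 9.8, 150.4]
eef_rot: [1.572, 1.57, -0.118]
wrist_force: [-0.5, 0.5, -0.7]
finger_gap: 38.6
plate (array([531. , 125.4]), 172.2, 110.8, 82.36)
fence (array([552.9, 104.8]), 57.5, 10.1, 82.09)
[[319.  33.]
 [318. 156.]]
[519.1716972    9.78119636 150.19896862] 38.57088618761813
```

View pics/w3.png

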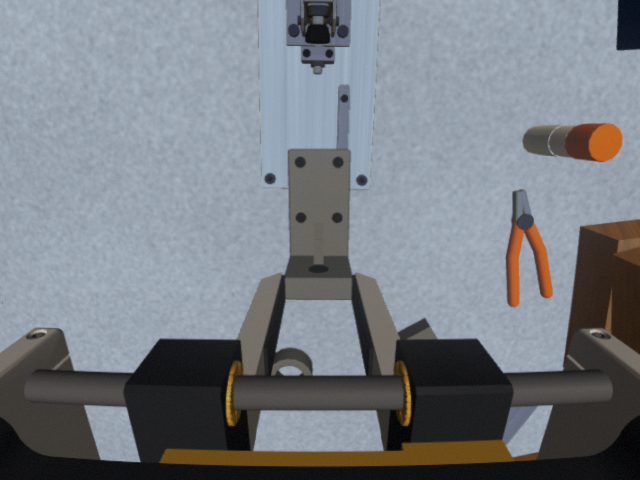

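```bash
cat >> h.py <<'E'
YAW=np.radians(-97.7);ORG=np.array([540.,185.])
def tofix(P,yaw=None,org=None):
    yaw=YAW if yaw is None else yaw; org=ORG if org is None else org
    c,s=np.cos(yaw),np.sin(yaw);d=P[...,:2]-org
    return np.stack([d[...,0]*c+d[...,1]*s,-d[...,0]*s+d[...,1]*c,P[...,2]],-1)
def fitfix(P):
    Q=tofix(P).reshape(-1,3);m=(Q[:,2]>7)&(Q[:,2]<17);pl=Q[m&(abs(Q[:,1])<75)&(Q[:,0]>-60)&(Q[:,0]<160)]
    xs=np.arange(15,135,6);lo=[];hi=[]
    for x in xs:
        s=pl[abs(pl[:,0]-x)<3]
        lo.append(np.percentile(s[:,1],1));hi.append(np.percentile(s[:,1],99))
    print('lo',np.polyfit(xs,lo,1).round(4),'hi',np.polyfit(xs,hi,1).round(4),'hi-lo',np.median(np.array(hi)-lo).round(1))
    e=[np.percentile(pl[abs(pl[:,1]-y)<4][:,0],99.5) for y in(-45,-36,40,46)];print('xmax',np.round(e,1))
    f=Q[(Q[:,2]>19)&(Q[:,2]<28)&(Q[:,0]>44)&(Q[:,0]<125)&(Q[:,1]>10)&(Q[:,1]<40)]
    xs=np.arange(50,125,6);a=[];b=[];k=[]
    for x in xs:
        s=f[abs(f[:,0]-x)<3]
        if len(s)>8: k.append(x);a.append(np.percentile(s[:,1],3));b.append(np.percentile(s[:,1],97))
    print('fence lo',np.polyfit(k,a,1).round(4),'hi',np.polyfit(k,b,1).round(4),np.median(a).round(1),np.median(b).round(1),'x',np.percentile(f[:,0],[1,99]).round(1),'z',np.median(f[:,2]).round(1),'plate z',np.median(pl[:,2]).round(1))
    return Q
E
python3 - <<'E'
from h import *
d=np.load('w3.npz');P=d['P'];Q=fitfix(P).reshape(P.shape)
for v in range(40,84,3):print(v,Q[v,318].round(1),Q[v,310].round(1),Q[v,326].round(1))
im=d['pixels'][0:200,230:410,::-1];cv2.imwrite('pics/c3.png',cv2.resize(im,(540,600),interpolation=cv2.INTER_CUBIC))
E
```

```text
lo [-4.80000e-03 -5.45837e+01] hi [-3.00000e-04  5.25956e+01] hi-lo 107.6
xmax [144.6 144.5 144.1 145.2]
fence lo [-5.60000e-03  1.92387e+01] hi [-6.40000e-03  2.86335e+01] 18.8 28.2 x [ 49.2 106.3] z 22.7 plate z 11.8
40 [ 31.6  -0.6 103.9] [ 31.  -6. 101.] [ 31.2   4.8 102.4]
43 [30.5 -0.6 91.2] [12.5 -8.  14.6] [30.6  5.1 92.3]
46 [16.5 -0.7 21.6] [17.7 -7.7 26.2] [14.4  6.6 12.9]
49 [20.  -0.6 26.1] [20.4 -7.7 27.5] [20.2  6.4 27.4]
52 [22.5 -0.6 26.4] [23.1 -7.6 28.4] [22.8  6.4 28. ]
55 [25.  -0.6 26.4] [25.3 -7.6 27.3] [25.   6.5 26.7]
58 [27.5 -0.5 26.5] [27.9 -7.6 27.9] [27.3  6.6 26. ]
61 [29.6 -0.5 24.7] [29.2 -7.7 22. ] [29.4  6.7 24. ]
64 [32.1 -0.5 24.3] [29.7 -7.9 10.8] [29.7  6.9 12.1]
67 [34.3 -0.4 22.7] [32.3 -7.9 10.6] [32.3  7.  12.2]
70 [9.310e+01 1.000e-01 3.565e+02] [35.1 -7.8 12. ] [34.6  7.1 10.5]
73 [39.3 -0.3 22.4] [37.5 -7.9 10.2] [37.3  7.1 10.8]
76 [40.2 -0.3 11.9] [40.3 -7.8 11.7] [39.9  7.2 10.6]
79 [43.  -0.3 12.6] [42.9 -7.8 11.2] [42.6  7.3 10.8]
82 [45.5 -0.2 11.8] [45.6 -7.7 11.3] [45.3  7.3 11.3]
```

View pics/c3.png

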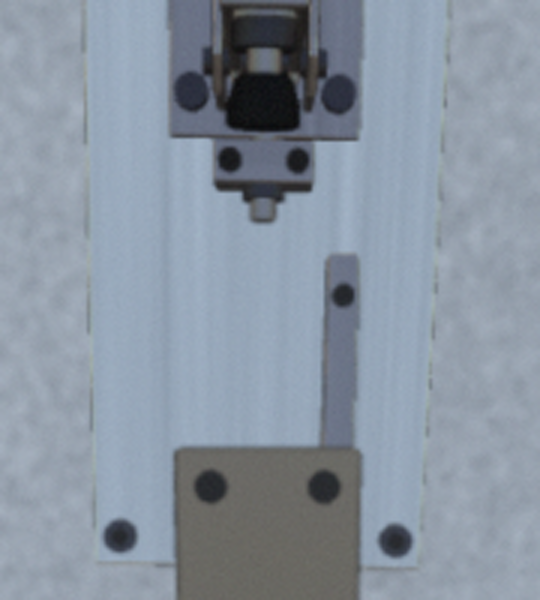

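```bash
cat >> h.py <<'E'
YAW=np.radians(-98.0);ORG=np.array([539.,185.1])
def fw(x,y,z):
    c,s=np.cos(YAW),np.sin(YAW); return [ORG[0]+x*c-y*s,ORG[1]+x*s+y*c,z]
def st():
    s=manip.read_state();f=tofix(np.array(s['eef_pos']));F=s['wrist_force'];c,n=np.cos(YAW),np.sin(YAW)
    print('fix TCP',f.round(2),'F fix',np.round([F[0]*c+F[1]*n,-F[0]*n+F[1]*c,F[2]],1),'M',s['moment'].round(2),'gap',round(s['finger_gap'],1),'t',s['clock']);return s
E
python3 - <<'E'
from h import *
st();go(fw(128,-6,46),-8)
E
```

```text
fix TCP [176.37   4.76 150.2 ] F fix [-0.2 -0.  -1. ] M [-0.13 -0.09 -0.06] gap 38.6 t 9.35
shift [104.2  -9.8 -48.6] cur jaw -6.8 spin(tool x) 0.02 alt -3.121 j6 0.07
```

```bash
python3 -m handwheel '[[[0,-3,-16],0.02],[[0,-3,-16],0],[[0,-3.5,-16],0],[[20,0,0],0],[[25,0,0],0],[[25,0,0],0],[[20,0,0],0],[[10,0,0],0],[[4,0,0],0],[[0,0,0],0]]'
python3 - <<'E'
from h import *
s=st();go(fw(120,-4,40),-8)
c=cam('wrist','w4.png');P=cloud(c);Q=tofix(P)
f=Q.reshape(-1,3)
foot=f[(f[:,2]>27)&(f[:,2]<38)&(abs(f[:,1])<40)&(f[:,0]>45)&(f[:,0]<115)]
print('foot',rect(foot),'z',np.median(foot[:,2]))
fitfix(P)
for v in range(40,160,2):
    q=Q[v,318]
    if 20<q[0]<62: print(v,q.round(1))
E
python3 -c "
import cv2;a=cv2.imread('pics/w4.png');cv2.imwrite('pics/c4.png',cv2.resize(a[20:180,220:420],(750,600),interpolation=cv2.INTER_CUBIC))"
```

```text
clock: 10.6
eef_pos: [516.4, 58.8, 46.1]
eef_rot: [1.727, 1.57, 0.014]
wrist_force: [-0.4, 0.4, -0.4]
finger_gap: 38.5
fix TCP [128.22  -4.79  46.13] F fix [-0.3 -0.4 -0.4] M [-0.07 -0.05 -0.01] gap 38.5 t 10.6
shift [ 6.1  0.8 -8.2] cur jaw -8.1 spin(tool x) -0.002 alt 3.139 j6 0.18
foot (array([84.7, -5.5]), 60.5, 39.4, -0.04) z 32.38684499156125
lo [ 9.00000e-04 -5.38024e+01] hi [7.1000e-03 5.3554e+01] hi-lo 107.9
xmax [144.9 144.4 144.1 144.2]
fence lo [7.00000e-04 1.99464e+01] hi [-0.     29.5391] 20.0 29.5 x [ 49.1 124.2] z 22.7 plate z 11.8
74 [20.5 -5.8 98.5]
76 [ 21.7  -5.9 101.1]
78 [ 22.5  -5.9 101.7]
80 [ 23.2  -5.9 100.5]
82 [ 24.   -5.9 100.8]
84 [ 25.1  -5.9 103.1]
86 [ 25.7  -5.9 102. ]
88 [ 26.4  -5.9 101.8]
90 [ 27.2  -5.9 102.1]
92 [ 28.   -5.9 101.6]
94 [ 28.9  -5.9 103.4]
96 [ 29.6  -5.9 102.4]
98 [ 30.3  -5.9 101.9]
100 [ 31.1  -5.9 101.1]
102 [25.5 -5.8 26.9]
104 [26.7 -5.8 27.2]
106 [27.8 -5.8 27.1]
108 [28.9 -5.8 25. ]
110 [29.8 -5.8 20. ]
112 [31.1 -5.8 21.3]
114 [32.3 -5.8 20.7]
116 [33.1 -5.8 12.6]
118 [34.4 -5.8 12.6]
120 [35.7 -5.8 12.3]
122 [36.9 -5.8 11.7]
124 [38.2 -5.8 10.8]
126 [39.5 -5.8 12.1]
128 [40.8 -5.8 10.4]
130 [42.1 -5.8 11.4]
132 [43.4 -5.8 13. ]
134 [44.7 -5.8 11.3]
136 [46.1 -5.8 12.2]
138 [47.4 -5.8 11.6]
140 [48.7 -5.8 11.3]
142 [50.  -5.8 12.9]
144 [51.4 -5.8 11.7]
146 [52.7 -5.8 12. ]
148 [54.1 -5.8 11.1]
150 [54.5 -5.8 31.8]
152 [55.7 -5.8 32. ]
154 [56.9 -5.8 32.2]
156 [58.2 -5.8 32.3]
158 [59.5 -5.8 30.4]
```

View pics/c4.png

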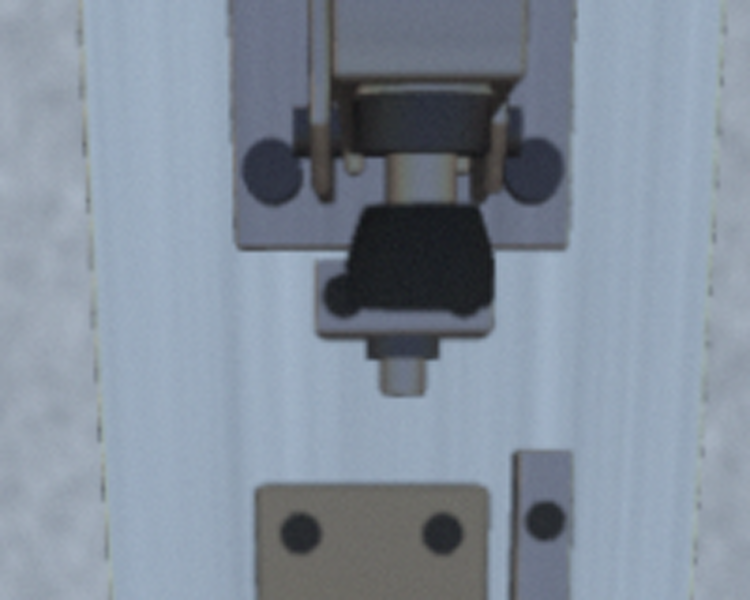

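```bash
python3 -m handwheel '[[[3,0,-3],0],[[3,0,-3],0],[[0.5,1,-2],0],[[0.2,1,0],0],[[0.2,0.5,0],0],[[0.2,0,0],0],[[0.2,0,0],0],[[0,0,0],0],[[0,0,0],0],[[0,0,0],0]]'
python3 -c "
from h import *
st()"
```

```text
clock: 11.9
eef_pos: [519.9, 66.2, 38.6]
eef_rot: [1.466, 1.57, -0.247]
wrist_force: [0.1, -1.9, 3.3]
finger_gap: 38.3
fix TCP [120.43  -2.31  38.6 ] F fix [1.9 0.4 3.3] M [-0.37 -0.08  0.02] gap 38.3 t 11.9
```

```bash
python3 -m handwheel '[[[0,0,-0.4],0],[[0,0,-0.4],0],[[0,0,-0.4],0],[[0,0,-0.4],0],[[0,0,-0.3],0],[[0,0,-0.3],0],[[0,0,-0.3],0],[[0,0,-0.3],0],[[0,0,-0.2],0],[[0,0,0],0]]'
python3 -c "
from h import *
st()
c=cam('wrist');P=cloud(c);Q=tofix(P);f=Q.reshape(-1,3)
foot=f[(f[:,2]>20)&(f[:,2]<32)&(f[:,1]<16)&(f[:,1]>-30)&(f[:,0]>42)&(f[:,0]<105)]
print(rect(foot),np.median(foot[:,2]))
cv2.imwrite('pics/c5.png',cv2.resize(c['pixels'][80:200,260:400,::-1],(700,600),interpolation=cv2.INTER_CUBIC))"
```

```text
clock: 13.15
eef_pos: [520.3, 69.2, 38.5]
eef_rot: [1.254, 1.571, -0.459]
wrist_force: [0.3, -3.4, 5.2]
finger_gap: 38.2
fix TCP [117.41  -2.43  38.51] F fix [3.3 0.8 5.2] M [-0.65  0.12  0.03] gap 38.2 t 13.15
(array([73.7, -3.6]), 62.5, 39.2, -0.01) 25.809050054847688
```

View pics/c5.png

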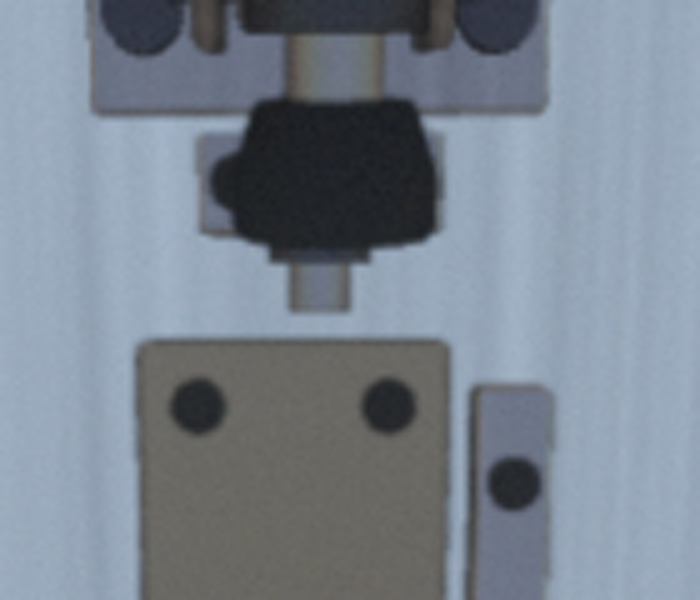

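```bash
python3 -m handwheel '[[[-0.1,0,-0.4],0],[[0,0,-0.4],0],[[0,0,-0.4],0],[[0,0,-0.3],0],[[0,0,-0.3],0],[[0,0,-0.3],0],[[0,0,-0.3],0],[[0,0,-0.2],0],[[0,0,-0.1],0],[[0,0,0],0]]'
python3 -c "
from h import *
st()"
```

```text
clock: 14.45
eef_pos: [520.6, 71.9, 38.5]
eef_rot: [2.936, 1.571, 1.223]
wrist_force: [0.5, -2.5, 3.9]
finger_gap: 38.6
fix TCP [114.69  -2.44  38.55] F fix [2.4 0.8 3.9] M [-0.51  0.08 -0.  ] gap 38.6 t 14.45
```

Still only sliding friction; continue in small steps.

```bash
python3 -m handwheel '[[[0,0,-0.2],0],[[0,0,-0.2],0],[[0,0,-0.2],0],[[0,0,-0.2],0],[[0,0,0],0],[[0,0,0],0],[[0,0,0],0],[[0,0,0],0],[[0,0,0],0],[[0,0,0],0]]'
python3 -c "
from h import *
st()"
python3 -m handwheel '[[[0,0,-0.1],0],[[0,0,-0.1],0],[[0,0,-0.1],0],[[0,0,0],0],[[0,0,0],0],[[0,0,0],0],[[0,0,0],0],[[0,0,0],0],[[0,0,0],0],[[0,0,0],0]]'
python3 -c "
from h import *
st()"
```

```text
clock: 15.7
eef_pos: [520.7, 72.5, 38.5]
eef_rot: [-0.261, 1.571, -1.973]
wrist_force: [-0.5, -5.7, 4.7]
finger_gap: 38.9
fix TCP [114.02  -2.46  38.54] F fix [5.7 0.3 4.7] M [-0.98  0.17  0.01] gap 38.9 t 15.7
clock: 16.95
eef_pos: [520.7, 72.6, 38.5]
eef_rot: [-0.189, 1.57, -1.901]
wrist_force: [-0.4, -6.3, 5.1]
finger_gap: 38.4
fix TCP [113.93  -2.46  38.55] F fix [6.3 0.5 5.1] M [-1.34  0.25  0.05] gap 38.4 t 16.95
```

```bash
python3 -m handwheel '[[[0,0.4,0],0],[[0,0.4,0],0],[[0,0.4,0],0],[[0,0.4,0],0],[[0,0.3,0],0],[[0,0.2,0],0],[[0,0.1,0],0],[[0,0,0],0],[[0,0,0],0],[[0,0,0],0]]'
python3 -c "
from h import *
st()"
python3 -m handwheel '[[[0,0.1,0],0],[[0,0.1,0],0],[[0,0.1,0],0],[[0,0.1,0],0],[[0,0,0],0],[[0,0,0],0],[[0,0,0],0],[[0,0,0],0],[[0,0,0],0],[[0,0,0],0]]'
python3 -c "
from h import *
st()"
```

```text
clock: 18.2
eef_pos: [522.0, 72.4, 38.4]
eef_rot: [-1.2, 1.568, -2.912]
wrist_force: [-6.4, -5.8, 8.0]
finger_gap: 38.7
fix TCP [113.97  -1.15  38.37] F fix [ 6.6 -5.6  8. ] M [-1.2   1.45  0.21] gap 38.7 t 18.2
clock: 19.45
eef_pos: [522.2, 72.3, 38.4]
eef_rot: [-1.234, 1.568, -2.946]
wrist_force: [-7.5, -6.1, 8.4]
finger_gap: 38.5
fix TCP [113.99  -0.92  38.35] F fix [ 7.1 -6.6  8.4] M [-1.25  1.69  0.22] gap 38.5 t 19.45
```

```bash
python3 -m handwheel '[[[-0.2,0,0.1],0],[[-0.1,0,0],0],[[0,0,0],0],[[0,0.1,0],0],[[0,0.1,0],0],[[0,0.1,0],0],[[0,0.1,0],0],[[0,0.1,0],0],[[0,0.1,0],0],[[0,0,0],0]]'
python3 -c "
from h import *
st()
c=cam('wrist');P=cloud(c);Q=tofix(P);f=Q.reshape(-1,3)
foot=f[(f[:,2]>20)&(f[:,2]<32)&(f[:,1]<16)&(f[:,1]>-30)&(f[:,0]>38)&(f[:,0]<105)]
print(rect(foot),np.median(foot[:,2]))
cv2.imwrite('pics/c6.png',cv2.resize(c['pixels'][80:280,250:400,::-1],(450,600),interpolation=cv2.INTER_CUBIC))"
```

```text
clock: 20.7
eef_pos: [522.6, 72.3, 38.4]
eef_rot: [-1.304, 1.568, -3.016]
wrist_force: [-8.4, -4.7, 5.4]
finger_gap: 38.5
fix TCP [114.01  -0.51  38.37] F fix [ 5.8 -7.6  5.4] M [-1.09  1.56  0.31] gap 38.5 t 20.7
(array([71.7, -3.3]), 66.5, 38.7, 0.01) 25.691211928474715
```

View pics/c6.png

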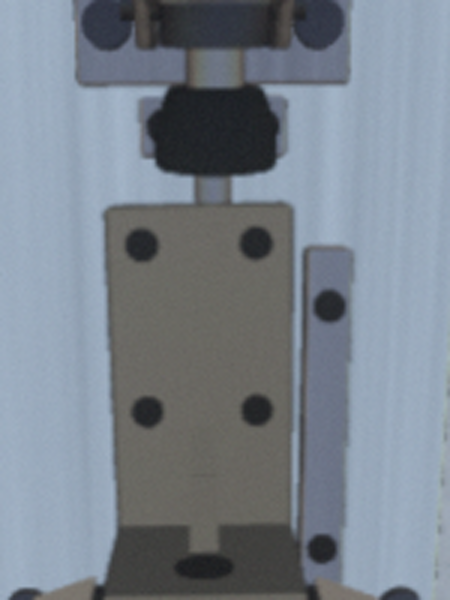

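```bash
python3 - <<'E'
from h import *
s=st();A=R.from_euler('xyz',s['eef_rot']).as_matrix();print(A.round(4),np.degrees(np.arctan2(A[1,1],A[0,1])))
c=cam('wrist');P=cloud(c);f=tofix(P).reshape(-1,3)
foot=f[(f[:,2]>22)&(f[:,2]<31)&(f[:,1]<18.5)&(f[:,1]>-30)&(f[:,0]>38)&(f[:,0]<106)]
for x in range(42,106,6):
    q=foot[abs(foot[:,0]-x)<3];print(x,np.percentile(q[:,1],[1,99]).round(1),np.median(q[:,2]).round(1), [np.median(q[abs(q[:,1]-y)<5][:,2]).round(1) for y in(-16,8)])
u=f[(f[:,2]>60)&(f[:,2]<72)&(abs(f[:,1])<22)&(f[:,0]>95)&(f[:,0]<130)];print('upr',rect(u),np.percentile(u[:,1],[1,50,99]))
fitfix(P)
E
```

```text
fix TCP [114.03  -0.5   38.39] F fix [ 6.4 -6.2  6.1] M [-1.07  1.55  0.3 ] gap 38.7 t 20.75
[[-3.20e-03  9.90e-01 -1.41e-01]
 [-5.00e-04 -1.41e-01 -9.90e-01]
 [-1.00e+00 -3.10e-03  9.00e-04]] -8.106722498788415
42 [-22.3  16.6] 25.6 [np.float64(25.6), np.float64(25.7)]
48 [-22.5  16.6] 25.6 [np.float64(25.8), np.float64(25.7)]
54 [-21.9  16.2] 25.7 [np.float64(25.7), np.float64(25.8)]
60 [-22.2  16.3] 25.6 [np.float64(25.7), np.float64(25.5)]
66 [-21.6  16.4] 25.7 [np.float64(25.7), np.float64(25.7)]
72 [-21.8  16.6] 25.7 [np.float64(25.7), np.float64(25.7)]
78 [-21.4  16.7] 25.6 [np.float64(25.7), np.float64(25.7)]
84 [-21.5  16.8] 25.7 [np.float64(25.7), np.float64(25.8)]
90 [-21.7  16.9] 25.8 [np.float64(25.7), np.float64(25.7)]
96 [-21.1  17.1] 25.7 [np.float64(25.6), np.float64(25.8)]
102 [-21.3  17.2] 25.7 [np.float64(25.7), np.float64(25.7)]
upr (array([114.8,   0.2]), 43.8, 17.8, -87.93) [-20.6741475   -1.03798623  19.42912067]
lo [ 2.30000e-03 -5.39526e+01] hi [4.10000e-03 5.37871e+01] hi-lo 107.9
xmax [136.8 129.  134.6 142.9]
fence lo [0.1027 3.1653] hi [6.60000e-03 2.87969e+01] 10.5 29.3 x [ 45.8 122.8] z 23.4 plate z 11.9
```

```bash
python3 -m handwheel '[[[-0.3,0,0.5],0],[[-0.2,0,0.5],0],[[0,0,0],0],[[0,0.3,0],0],[[0,0.3,0],0],[[0,0.3,0],0],[[0,0.3,0],0],[[0,0,0],0],[[0,0,0],0],[[0,0,0],0]]'
python3 -c "
from h import *
st()
c=cam('wrist');P=cloud(c);f=tofix(P).reshape(-1,3)
foot=f[(f[:,2]>22)&(f[:,2]<31)&(f[:,1]<19)&(f[:,1]>-30)&(f[:,0]>38)&(f[:,0]<106)]
for x in range(46,106,8):
    q=foot[abs(foot[:,0]-x)<3];print(x,np.percentile(q[:,1],[1,99]).round(1),np.median(q[:,2]).round(1))"
```

```text
clock: 22.05
eef_pos: [524.6, 71.3, 39.3]
eef_rot: [-1.473, 1.57, 3.097]
wrist_force: [-4.9, 0.0, 1.2]
finger_gap: 38.6
fix TCP [114.73   1.57  39.25] F fix [ 0.7 -4.9  1.2] M [0.14 1.2  0.11] gap 38.6 t 22.05
46 [-19.   18.8] 26.2
54 [-19.2  18.4] 26.2
62 [-19.   18.4] 26.2
70 [-19.   18.6] 26.2
78 [-19.3  18.7] 26.3
86 [-18.8  18.7] 26.5
94 [-19.   18.4] 26.5
102 [-19.2  18.6] 26.4
```

```bash
python3 -m handwheel '[[[0.3,0,0],0],[[0.3,0,0],0],[[0,0,-0.2],0],[[0,0,-0.2],0],[[0,0,-0.2],0],[[0,0,-0.2],0],[[0,0,-0.1],0],[[0,0,-0.1],0],[[0,0,0],0],[[0,0,0],0]]'
python3 -c "
from h import *
st()"
```

```text
clock: 23.35
eef_pos: [524.6, 71.6, 38.7]
eef_rot: [-0.743, 1.569, -2.456]
wrist_force: [-5.8, -3.8, 2.5]
finger_gap: 38.2
fix TCP [114.4    1.58  38.66] F fix [ 4.6 -5.2  2.5] M [-0.87  1.3   0.09] gap 38.2 t 23.35
```

```bash
python3 -m handwheel '[[[0,0,-0.2],0],[[0,0,-0.2],0],[[0,0,-0.1],0],[[0,0,0],0],[[0,0,0],0],[[0,0,0],0],[[0,0,0],0],[[0,0,0],0],[[0,0,0],0],[[0,0,0],0]]'
python3 -c "
from h import *
st()"
```

```text
clock: 24.6
eef_pos: [524.7, 72.1, 38.7]
eef_rot: [-0.72, 1.569, -2.433]
wrist_force: [-6.4, -4.9, 4.0]
finger_gap: 38.4
fix TCP [113.94   1.58  38.71] F fix [ 5.8 -5.6  4. ] M [-0.88  1.39  0.09] gap 38.4 t 24.6
```

```bash
python3 -m handwheel '[[[0,0,-0.2],0],[[0,0,-0.2],0],[[0,0,-0.1],0],[[0,0,0],0],[[0,0,0],0],[[0,0,0],0],[[0,0,0],0],[[0,0,0],0],[[0,0,0],0],[[0,0,0],0]]'
python3 -c "
from h import *
st()
c=cam('wrist');P=cloud(c);f=tofix(P).reshape(-1,3)
foot=f[(f[:,2]>22)&(f[:,2]<31)&(f[:,1]<19)&(f[:,1]>-30)&(f[:,0]>38)&(f[:,0]<106)]
for x in range(46,106,8):
    q=foot[abs(foot[:,0]-x)<3];print(x,np.percentile(q[:,1],[1,99]).round(1),np.median(q[:,2]).round(1))
q=foot[(abs(foot[:,1])>8)&(foot[:,0]<60)];print('x end',np.percentile(q[:,0],[0.5,2]))
cv2.imwrite('pics/c7.png',cv2.resize(c['pixels'][100:220,260:380,::-1],(600,600),interpolation=cv2.INTER_CUBIC))"
```

```text
clock: 25.85
eef_pos: [524.7, 72.2, 38.7]
eef_rot: [-0.556, 1.569, -2.269]
wrist_force: [-6.9, -6.8, 4.5]
finger_gap: 38.4
fix TCP [113.77   1.59  38.73] F fix [ 7.6 -5.9  4.5] M [-1.45  1.51  0.05] gap 38.4 t 25.85
46 [-19.   18.8] 25.7
54 [-19.2  18.3] 25.7
62 [-19.4  18.5] 25.7
70 [-19.   18.7] 25.8
78 [-19.2  18.8] 25.9
86 [-18.7  18.4] 26.0
94 [-19.   18.5] 25.9
102 [-19.3  18.7] 26.0
x end [39.4039794  39.45721446]
```

View pics/c7.png

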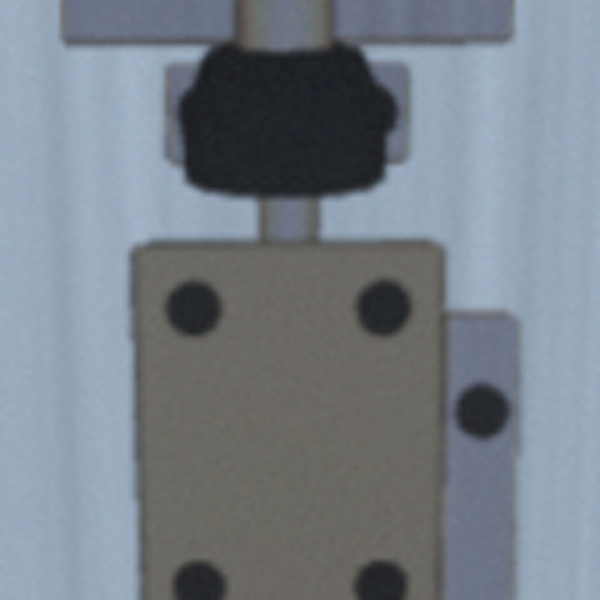

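```bash
python3 -m handwheel '[[[0,0,0],0],[[0,0,0],0],[[0,0,0],0],[[0,0,0],0],[[0,0,0],0],[[0,0,0],0],[[0,0,0],0],[[0,0,0],0],[[0,0,0],0],[[0,0,0],0]]' 92 25
python3 -c "
from h import *
st()
c=cam('wrist');P=cloud(c);f=tofix(P).reshape(-1,3)
foot=f[(f[:,2]>22)&(f[:,2]<31)&(f[:,1]<19)&(f[:,1]>-30)&(f[:,0]>38)&(f[:,0]<106)]
for x in range(46,106,8):
    q=foot[abs(foot[:,0]-x)<3];print(x,np.percentile(q[:,1],[1,99]).round(1),np.median(q[:,2]).round(1))
q=foot[(abs(foot[:,1])>8)&(foot[:,0]<60)];print('x end',np.percentile(q[:,0],[0.5,2]))
cv2.imwrite('pics/c8.png',cv2.resize(c['pixels'][100:220,260:380,::-1],(600,600),interpolation=cv2.INTER_CUBIC))
a=cv2.imread('pics/c7.png').astype(int);b=cv2.imread('pics/c8.png').astype(int);print(abs(a-b)[230:,120:530].mean(),cv2.phaseCorrelate(a[250:,130:440,1].astype(np.float32),b[250:,130:440,1].astype(np.float32)),cv2.phaseCorrelate(a[320:500,450:530,1].astype(np.float32),b[320:500,450:530,1].astype(np.float32)))"
```

```text
clock: 27.15
eef_pos: [525.2, 73.2, 38.7]
eef_rot: [-0.298, 1.571, -2.011]
wrist_force: [0.0, -0.8, -0.1]
finger_gap: 60.4
fix TCP [112.71   1.95  38.74] F fix [ 0.8  0.1 -0.1] M [-0.02 -0.07 -0.03] gap 60.4 t 27.15
46 [-19.3  18.6] 25.7
54 [-19.6  18.7] 25.7
62 [-19.1  18.9] 25.7
70 [-19.3  18.4] 25.6
78 [-18.9  18.5] 25.7
86 [-19.1  18.7] 25.8
94 [-19.4  18.9] 25.6
102 [-18.9  18.4] 25.8
x end [39.50623113 39.56814156]
6.05201713909031 ((0.0032166499975971874, 0.04730392766074942), 0.5083779176076253) ((0.5041401839721402, -90.72456071864568), 0.01419580062230428)
```

```bash
python3 -m handwheel '[[[-5,0,0],0],[[-15,0,0],0],[[-30,0,0],0],[[-40,0,0],0],[[-40,0,0],0],[[-41,0,0],0],[[0,-1.5,-35],0],[[0,0,-35],0],[[0,0,-22],0],[[0,0,0],0]]'
python3 -m handwheel '[[[10,0,0],0],[[10,0,0],0],[[7,0,0],0],[[0,0,0],0],[[0,0,0],0],[[0,0,0],0],[[0,0,0],0],[[0,0,0],0],[[0,0,0],0],[[0,0,0],0]]' 255 25
python3 - <<'E'
from h import *
s=st();go(fw(-8,0,183),-8)
c=cam('side','s2.png');P=cloud(c);f=tofix(P).reshape(-1,3)
h=f[(f[:,2]>135)&(f[:,2]<215)&(abs(f[:,1])<25)&(f[:,0]<-5)&(f[:,0]>-80)]
for z in range(140,215,10):
    q=h[abs(h[:,2]-z)<5]
    if len(q): print(z,np.percentile(q,[5,50,95],0).round(0)[:,:2].tolist())
cv2.imwrite('pics/c9.png',cv2.resize(c['pixels'][200:400,180:360,::-1],(540,600),interpolation=cv2.INTER_CUBIC))
E
```

```text
clock: 28.45
eef_pos: [536.7, 165.4, 210.0]
eef_rot: [1.242, 1.571, -0.469]
wrist_force: [-0.5, -0.2, 0.8]
finger_gap: 60.2
clock: 29.7
eef_pos: [536.8, 164.5, 182.8]
eef_rot: [1.473, 1.571, -0.24]
wrist_force: [-0.4, -0.3, -0.2]
finger_gap: 0.5
fix TCP [ 20.68   0.67 182.77] F fix [ 0.3 -0.4 -0.2] M [-0.04 -0.02  0.01] gap 0.5 t 29.7
shift [ -0.2  -0.7 -28.7] cur jaw -8.1 spin(tool x) -0.002 alt 3.139 j6 0.37
140 [[-35.0, -8.0], [-33.0, -5.0], [-25.0, 5.0]]
150 [[-35.0, -8.0], [-33.0, -6.0], [-23.0, 6.0]]
160 [[-36.0, -8.0], [-33.0, -4.0], [-26.0, 6.0]]
170 [[-36.0, -9.0], [-34.0, -4.0], [-27.0, 4.0]]
180 [[-36.0, -8.0], [-32.0, -5.0], [-23.0, 7.0]]
190 [[-36.0, -8.0], [-33.0, -5.0], [-26.0, 6.0]]
200 [[-36.0, -8.0], [-34.0, -4.0], [-25.0, 6.0]]
210 [[-36.0, -8.0], [-31.0, -1.0], [-26.0, 5.0]]
```

View pics/c9.png

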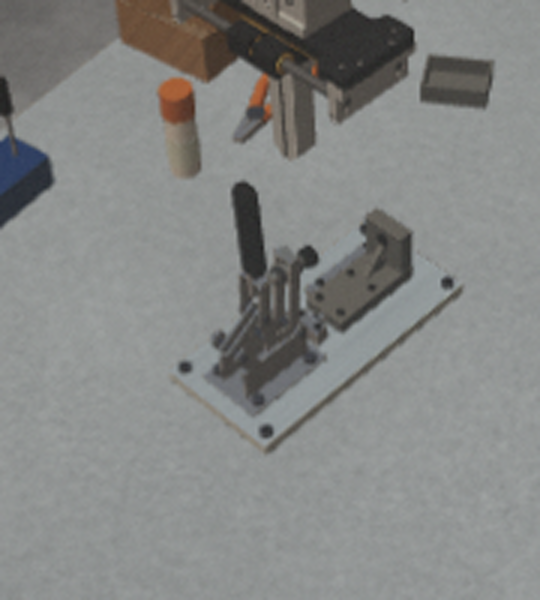

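```bash
python3 -m handwheel '[[[0,-1,-12],0],[[0,-1,-12],0],[[0,0,-10],0],[[-2,0,-12],0],[[-2,0,-12],0],[[-2,0,-12],0],[[-2,0,-12],0],[[2,0,-11],0],[[3,0,-11],0],[[0,0,0],0]]'
python3 -c "
from h import *
st()"
```

```text
clock: 31.0
eef_pos: [549.3, 268.4, 185.1]
eef_rot: [-1.109, 1.57, -2.821]
wrist_force: [-0.8, -0.1, -0.0]
finger_gap: 0.9
fix TCP [-83.89  -1.36 185.1 ] F fix [ 0.2 -0.8 -0. ] M [-0.04 -0.1  -0.02] gap 0.9 t 31.0
```

```bash
cat >> h.py <<'E'
def handle():
    for n in('side','top'):
        c=cam(n);f=tofix(cloud(c)).reshape(-1,3);col=c['pixels'].reshape(-1,3)
        m=(f[:,2]>60)&(f[:,2]<215)&(abs(f[:,1])<12)&(f[:,0]<-60)&(f[:,0]>-200)&(col.max(1)<60)
        q=f[m];print(n,m.sum(),np.percentile(q,[3,50,97],0).round(0).tolist() if m.sum()>3 else '')
E
python3 -c "
from h import *
handle()"
python3 -m handwheel '[[[7.5,0,-8],0],[[7.5,0,-8],0],[[9,0,-4.5],0],[[9,0,-4.5],0],[[7,0,-2],0],[[7,0,-2],0],[[6,0,-2],0],[[0,0,0],0],[[0,0,0],0],[[0,0,0],0]]'
python3 -c "
from h import *
st();handle()"
```

```text
side 30 [[-66.0, -9.0, 186.0], [-62.0, -4.0, 205.0], [-60.0, 0.0, 211.0]]
top 2 
clock: 32.35
eef_pos: [554.0, 298.4, 133.1]
eef_rot: [2.134, 1.57, 0.421]
wrist_force: [0.1, 0.3, 1.2]
finger_gap: 0.7
fix TCP [-114.3    -0.88  133.09] F fix [-0.3  0.   1.2] M [-0.04 -0.06 -0.  ] gap 0.7 t 32.35
side 0 
top 11 [[-64.0, -9.0, 68.0], [-62.0, -1.0, 212.0], [-60.0, 6.0, 215.0]]
```

```bash
python3 - <<'E'
from h import *
for n in('side','top'):
    c=cam(n,n+'m.png');P=tofix(cloud(c))
    for d in manip.cut_out('clamp_handle',n)[:2]:
        q=P[d['region']&(c['z_map']>0)];print(n,round(d['confidence'],2),np.round(d['centre']),len(q),np.percentile(q,[5,50,95],0).round(0).tolist() if len(q) else '')
    f=P.reshape(-1,3);m=(f[:,2]>60)&(f[:,2]<215)&(abs(f[:,1])<11)&(f[:,0]<-15)&(f[:,0]>-220)
    col=c['pixels'].reshape(-1,3)[m];q=f[m]
    for x in range(-200,-15,12):
        s=abs(q[:,0]-x)<6
        if s.sum(): print(x,s.sum(),'z',np.percentile(q[s,2],[10,50,90]).round(),'col',np.median(col[s],0))
E
```

```text
side 0.49 [262. 300.] 138 [[-49.0, -12.0, 66.0], [-39.0, -9.0, 109.0], [-27.0, 8.0, 147.0]]
-128 97 z [171. 189. 208.] col [131. 123. 114.]
-116 17 z [176. 196. 211.] col [102.  97.  91.]
-104 4 z [169. 173. 194.] col [84.  79.5 76.5]
-68 5 z [63. 66. 68.] col [96. 98. 97.]
-56 58 z [ 64.  71. 147.] col [81.5 81.  80.5]
-44 138 z [ 77. 112. 147.] col [76. 74. 71.]
-32 56 z [ 72.  90. 119.] col [73. 71. 67.]
-20 6 z [61. 64. 69.] col [73. 69. 66.]
top 0.51 [235. 256.] 216 [[-77.0, -8.0, 9.0], [-47.0, 1.0, 161.0], [-34.0, 17.0, 215.0]]
-68 7 z [210. 212. 214.] col [23. 18. 20.]
-56 52 z [ 67. 206. 213.] col [26.5 23.5 22.5]
-44 73 z [142. 167. 193.] col [7. 8. 9.]
-32 58 z [ 65.  95. 141.] col [63.5 59.5 60. ]
-20 12 z [62. 63. 69.] col [78. 71. 75.]
```

```bash
python3 - <<'E'
from h import *
a=cv2.imread('pics/sidem.png')[180:380,180:360];b=cv2.imread('pics/topm.png')[190:330,170:300]
cv2.imwrite('pics/c10.png',np.hstack([cv2.resize(a,(400,444),interpolation=2),cv2.resize(b,(400,444),interpolation=2)]))
E
```

```text
(no output)
```

View pics/c10.png

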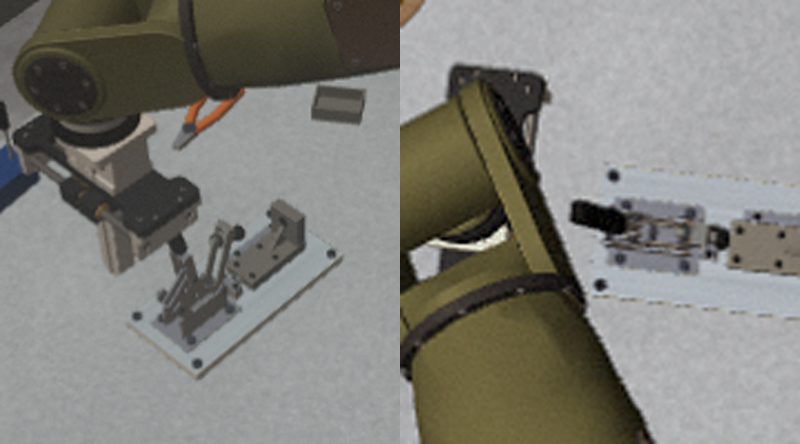

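```bash
python3 -m handwheel '[[[-30,0,0],0],[[-40,0,0],0],[[-40,0,0],0],[[0,0,20],0],[[0,0,30],0],[[0,0,30],0],[[0,0,30],0],[[0,0,18],0],[[0,0,0],0],[[0,0,0],0]]'
cat >> h.py <<'E'
def hw(n='wrist',zs=range(150,220,8)):
    c=cam(n);f=tofix(cloud(c)).reshape(-1,3);col=c['pixels'].reshape(-1,3)
    m=(f[:,2]>60)&(f[:,2]<222)&(abs(f[:,1])<20)&(f[:,0]<30)&(f[:,0]>-220);f=f[m];col=col[m]
    for z in zs:
        s=abs(f[:,2]-z)<4
        if s.sum()>5: print(n,z,s.sum(),'x',np.percentile(f[s,0],[3,50,97]).round().tolist(),'y',np.percentile(f[s,1],[3,97]).round().tolist(),'col',np.median(col[s],0))
E
python3 -c "
from h import *
st();hw();hw('top')"
```

```text
clock: 33.9
eef_pos: [535.9, 172.4, 242.7]
eef_rot: [-2.908, 1.571, 1.663]
wrist_force: [0.0, -0.4, 0.9]
finger_gap: 0.3
fix TCP [ 12.98  -1.33 242.71] F fix [0.4 0.1 0.9] M [ 0.   -0.09  0.02] gap 0.3 t 33.9
wrist 150 20 x [-41.0, -37.0, -37.0] y [-8.0, 7.0] col [33.  36.5 41. ]
wrist 158 27 x [-42.0, -40.0, -38.0] y [-8.0, 6.0] col [33. 37. 41.]
wrist 166 25 x [-44.0, -41.0, -40.0] y [-7.0, 7.0] col [33. 37. 42.]
wrist 174 26 x [-46.0, -43.0, -43.0] y [-7.0, 7.0] col [33.5 37.  41.5]
wrist 182 34 x [-49.0, -45.0, -44.0] y [-8.0, 7.0] col [34. 37. 42.]
wrist 190 36 x [-51.0, -48.0, -46.0] y [-8.0, 7.0] col [33. 37. 42.]
wrist 198 32 x [-52.0, -49.0, -48.0] y [-8.0, 7.0] col [33.  36.5 41. ]
wrist 206 87 x [-65.0, -53.0, -50.0] y [-9.0, 8.0] col [36. 39. 44.]
wrist 214 385 x [-64.0, -58.0, -53.0] y [-7.0, 7.0] col [37. 40. 45.]
```

```bash
python3 -m handwheel '[[[20,0,0],0],[[30,0,0],0],[[7,0,-15],0],[[0,0,-15],0],[[0,0,-12],0],[[0,0,-5],0],[[0,0,-5],0],[[0,0,-5],0],[[0,0,-5],0],[[0,0,-3],0]]'
python3 -c "
from h import *
st();hw();"
```

```text
clock: 35.25
eef_pos: [545.0, 236.1, 185.7]
eef_rot: [-0.383, 1.571, -2.095]
wrist_force: [0.1, -1.4, -0.5]
finger_gap: 0.5
fix TCP [-51.38  -1.13 185.7 ] F fix [ 1.4  0.3 -0.5] M [-0.28 -0.05  0.04] gap 0.5 t 35.25
wrist 158 13 x [-58.0, -58.0, -57.0] y [-5.0, 4.0] col [36. 38. 42.]
wrist 182 12 x [-64.0, -64.0, -63.0] y [-6.0, 5.0] col [33.  35.5 40. ]
wrist 198 18 x [-70.0, -69.0, -69.0] y [-6.0, 6.0] col [31.  33.5 38. ]
wrist 206 179 x [-72.0, -70.0, -61.0] y [-9.0, 8.0] col [34. 36. 40.]
wrist 214 537 x [-71.0, -65.0, -58.0] y [-7.0, 7.0] col [35. 37. 41.]
```

```bash
python3 -m handwheel '[[[0,0,-3],0],[[0,0,-3],0],[[0,0,-3],0],[[0,0,-3],0],[[0,0,-3],0],[[0,0,0],0],[[0,0,0],0],[[0,0,0],0],[[0,0,0],0],[[0,0,0],0]]'
python3 -c "
from h import *
st();hw();hw('top')"
```

```text
clock: 36.55
eef_pos: [547.2, 250.9, 185.8]
eef_rot: [2.529, 1.571, 0.816]
wrist_force: [-0.9, 1.3, 1.6]
finger_gap: 0.3
fix TCP [-66.34  -1.09 185.82] F fix [-1.2 -1.1  1.6] M [ 0.23 -0.13 -0.05] gap 0.3 t 36.55
wrist 206 366 x [-81.0, -78.0, -72.0] y [-8.0, 8.0] col [35. 37. 41.]
wrist 214 205 x [-78.0, -75.0, -73.0] y [-7.0, 5.0] col [37. 39. 42.]
top 150 6 x [-49.0, -46.0, -44.0] y [2.0, 8.0] col [17.5 12.5 19. ]
```

```bash
python3 -m handwheel '[[[0,0,-4],0],[[0,0,-4],0],[[0,0,-4],0],[[1,0,-4],0],[[1,0,-4],0],[[0,0,0],0],[[0,0,0],0],[[0,0,0],0],[[0,0,0],0],[[0,0,0],0]]'
python3 -c "
from h import *
st();hw()"
```

```text
clock: 37.9
eef_pos: [549.9, 270.6, 183.7]
eef_rot: [-0.828, 1.571, -2.541]
wrist_force: [0.0, -0.1, 0.8]
finger_gap: 0.4
fix TCP [-86.23  -1.08 183.75] F fix [0.1 0.  0.8] M [ 0.01 -0.09  0.06] gap 0.4 t 37.9
wrist 198 10 x [-90.0, -89.0, -88.0] y [-3.0, 6.0] col [69.5 72.  73.5]
wrist 214 122 x [-95.0, -94.0, -93.0] y [-10.0, 5.0] col [107. 102.  98.]
```

```bash
python3 - <<'E'
from h import *
hw('top',range(70,220,12));hw('side',range(70,220,12));hw('wrist',range(70,150,12))
c=cam('wrist');P=tofix(cloud(c));f=P.reshape(-1,3)
m=(abs(f[:,1])<60)&(f[:,0]<0)&(f[:,0]>-200)&(f[:,2]>60);q=f[m];col=c['pixels'].reshape(-1,3)[m]
dk=col.max(1)<55
print('dark',np.percentile(q[dk],[2,25,50,75,98],0).round().tolist())
for d in manip.cut_out('clamp_handle','wrist')[:2]:
    w=P[d['region']&(c['z_map']>0)];print(d['confidence'],d['centre'],np.percentile(w,[5,50,95],0).round().tolist())
E
```

```text
top 70 31 x [-60.0, -24.0, 8.0] y [-14.0, 13.0] col [87. 81. 75.]
top 82 9 x [-49.0, -35.0, -24.0] y [-5.0, 12.0] col [76. 69. 67.]
top 94 26 x [-41.0, -33.0, 27.0] y [-11.0, 11.0] col [81.5 79.5 74.5]
top 106 30 x [-40.0, 20.0, 29.0] y [-10.0, 11.0] col [96.5 91.5 85.5]
top 118 11 x [-48.0, -40.0, -38.0] y [-10.0, 12.0] col [78. 72. 67.]
top 130 6 x [-48.0, -45.0, -42.0] y [-7.0, 8.0] col [80.  78.5 74.5]
top 142 12 x [-51.0, -49.0, -46.0] y [-4.0, 8.0] col [10.  7.  9.]
top 154 14 x [-58.0, -55.0, -53.0] y [-7.0, 9.0] col [6. 4. 1.]
top 166 13 x [-63.0, -60.0, -56.0] y [-6.0, 9.0] col [7. 7. 8.]
top 178 9 x [-68.0, -64.0, -63.0] y [-2.0, 8.0] col [ 9. 13.  5.]
side 70 93 x [-65.0, -51.0, 20.0] y [-13.0, 13.0] col [80. 80. 78.]
side 82 52 x [-50.0, -39.0, 22.0] y [-11.0, 11.0] col [82.  80.5 77.5]
side 94 31 x [-44.0, -31.0, 27.0] y [-11.0, 11.0] col [76. 72. 72.]
side 106 35 x [-49.0, 14.0, 29.0] y [-11.0, 11.0] col [77. 76. 75.]
side 118 20 x [-53.0, -48.0, -41.0] y [-12.0, 10.0] col [83.  81.5 78.5]
side 130 13 x [-59.0, -54.0, -47.0] y [-8.0, -2.0] col [66. 66. 63.]
side 142 18 x [-64.0, -57.0, -51.0] y [-8.0, -1.0] col [45.  46.5 46. ]
side 154 15 x [-70.0, -64.0, -55.0] y [-9.0, -1.0] col [47. 48. 48.]
side 166 18 x [-76.0, -70.0, -60.0] y [-9.0, -1.0] col [46.  46.5 46. ]
side 178 14 x [-81.0, -73.0, -67.0] y [-8.0, -2.0] col [45.5 47.  45. ]
side 190 18 x [-87.0, -78.0, -72.0] y [-10.0, -0.0] col [47.  47.  46.5]
side 202 23 x [-91.0, -87.0, -78.0] y [-8.0, 2.0] col [47. 47. 46.]
side 214 11 x [-96.0, -94.0, -88.0] y [-10.0, 8.0] col [111. 107. 100.]
wrist 70 234 x [-65.0, -59.0, -54.0] y [-15.0, 15.0] col [75.  78.5 84.5]
wrist 82 58 x [-52.0, -48.0, -43.0] y [-4.0, 5.0] col [ 97. 102. 112.]
dark [[-119.0, -56.0, 313.0], [-118.0, -18.0, 326.0], [-111.0, -1.0, 332.0], [-108.0, 16.0, 342.0], [-101.0, 58.0, 346.0]]
0.55 [106.2, 84.1] [[-236.0, -238.0, 6.0], [-217.0, -214.0, 39.0], [-199.0, -199.0, 41.0]]
```

```bash
python3 - <<'E'
from h import *
for n in('side','wrist','top'):
    c=cam(n);P=tofix(cloud(c));f=P.reshape(-1,3);col=c['pixels'].reshape(-1,3)
    m=(abs(f[:,1]+1)<22)&(f[:,0]<-60)&(f[:,0]>-110)&(f[:,2]>100)&(f[:,2]<290);q=f[m];cc=col[m]
    print(n,m.sum())
    for z in range(140,290,8):
        s=abs(q[:,2]-z)<4
        if s.sum()>3: print(z,s.sum(),'x',np.percentile(q[s,0],[3,97]).round().tolist(),'y',np.percentile(q[s,1],[3,97]).round().tolist(),np.median(cc[s],0))
E
```

```text
side 473
140 4 x [-64.0, -60.0] y [-7.0, -1.0] [72.5 72.  72. ]
148 8 x [-67.0, -61.0] y [-9.0, -2.0] [47.  48.5 47. ]
156 12 x [-71.0, -61.0] y [-9.0, 0.0] [47.  48.5 47.5]
164 16 x [-75.0, -61.0] y [-8.0, -2.0] [46.  46.5 47. ]
172 18 x [-78.0, -64.0] y [-9.0, 0.0] [46.  47.  46.5]
180 16 x [-82.0, -67.0] y [-8.0, -0.0] [46.5 47.  46. ]
188 17 x [-85.0, -71.0] y [-8.0, -3.0] [46. 47. 46.]
196 20 x [-90.0, -76.0] y [-9.0, 2.0] [45.5 46.5 45.5]
204 22 x [-91.0, -79.0] y [-9.0, 0.0] [49.  48.5 48. ]
212 10 x [-97.0, -93.0] y [-5.0, 12.0] [121.  120.5 115.5]
220 26 x [-96.0, -80.0] y [-15.0, 9.0] [103.5  97.5  92.5]
228 45 x [-96.0, -79.0] y [-15.0, 10.0] [94. 91. 87.]
236 44 x [-96.0, -78.0] y [-15.0, 9.0] [96.5 93.  87. ]
244 37 x [-96.0, -78.0] y [-15.0, 12.0] [93. 89. 83.]
252 44 x [-96.0, -79.0] y [-15.0, 8.0] [92.  87.  81.5]
260 45 x [-96.0, -79.0] y [-15.0, 8.0] [94. 88. 83.]
268 35 x [-97.0, -83.0] y [-15.0, 9.0] [106. 101.  94.]
276 32 x [-96.0, -86.0] y [-14.0, 6.0] [98.5 94.  87.5]
284 19 x [-96.0, -87.0] y [-14.0, 1.0] [115. 107.  99.]
wrist 3787
204 10 x [-90.0, -88.0] y [-3.0, 6.0] [52.  54.  58.5]
212 76 x [-95.0, -93.0] y [-9.0, 4.0] [103.  101.   97.5]
220 249 x [-95.0, -93.0] y [-13.0, 8.0] [109. 104.  99.]
228 296 x [-95.0, -93.0] y [-14.0, 9.0] [109. 104.  99.]
236 352 x [-95.0, -93.0] y [-14.0, 9.0] [109. 104.  99.]
244 403 x [-95.0, -93.0] y [-14.0, 9.0] [108. 104.  98.]
252 514 x [-95.0, -84.0] y [-14.0, 9.0] [108. 103.  97.]
260 527 x [-95.0, -93.0] y [-14.0, 9.0] [108. 103.  97.]
268 641 x [-95.0, -93.0] y [-14.0, 9.0] [108. 102.  96.]
276 535 x [-95.0, -88.0] y [-14.0, 9.0] [106. 100.  93.]
284 179 x [-95.0, -82.0] y [-4.0, -0.0] [42. 40. 39.]
top 24
164 7 x [-64.0, -61.0] y [-6.0, 10.0] [12. 10. 13.]
172 10 x [-66.0, -61.0] y [-4.0, 9.0] [12.5  7.   8. ]
180 6 x [-67.0, -62.0] y [1.0, 8.0] [ 9.5 12.5  7.5]
```

```bash
python3 -m handwheel '[[[-25,0,0],0],[[-3,0,10],0],[[0,0,20],0],[[0,0,18],0],[[20,0,0],0],[[25,0,0],0],[[14,0,0],0],[[0,0,-6],0],[[0,0,-6],0],[[0,0,0],0]]'
python3 -c "
from h import *
st();hw('side',range(150,220,10))"
```

```text
clock: 39.6
eef_pos: [545.1, 235.7, 153.5]
eef_rot: [2.078, 1.57, 0.366]
wrist_force: [-0.4, -0.8, 0.6]
finger_gap: 0.4
fix TCP [-50.95  -0.98 153.47] F fix [ 0.9 -0.3  0.6] M [-0.05 -0.04 -0.01] gap 0.4 t 39.6
side 150 15 x [-68.0, -60.0, -52.0] y [-8.0, -3.0] col [46. 47. 46.]
side 160 14 x [-72.0, -66.0, -57.0] y [-9.0, -1.0] col [47.5 46.  47. ]
side 170 15 x [-77.0, -69.0, -63.0] y [-9.0, -2.0] col [46. 47. 47.]
side 180 19 x [-82.0, -73.0, -57.0] y [-9.0, 2.0] col [46. 47. 47.]
side 190 45 x [-86.0, -60.0, -43.0] y [-14.0, 9.0] col [94. 94. 86.]
side 200 69 x [-90.0, -60.0, -43.0] y [-14.0, 10.0] col [83. 79. 75.]
side 210 57 x [-88.0, -60.0, -42.0] y [-14.0, 7.0] col [84. 81. 77.]
```

```bash
python3 -m handwheel '[[[0,0,-5],0],[[0,0,-5],0],[[0,0,-5],0],[[0,0,-5],0],[[0,0,-5],0],[[1.5,0,-4],0],[[1.5,0,-4],0],[[0,0,0],0],[[0,0,0],0],[[0,0,0],0]]'
python3 -c "
from h import *
st();hw('side',range(130,220,10))"
```

```text
clock: 40.9
eef_pos: [549.6, 267.7, 149.9]
eef_rot: [2.443, 1.571, 0.73]
wrist_force: [0.5, -0.3, 0.2]
finger_gap: 0.4
fix TCP [-83.27  -1.05 149.85] F fix [0.2 0.5 0.2] M [-0.02 -0.07  0.  ] gap 0.4 t 40.9
side 130 13 x [-71.0, -64.0, -55.0] y [-9.0, 6.0] col [47. 48. 47.]
side 140 23 x [-79.0, -69.0, -62.0] y [-9.0, -0.0] col [47. 48. 47.]
side 150 21 x [-89.0, -79.0, -70.0] y [-8.0, 2.0] col [46. 46. 47.]
side 160 18 x [-95.0, -88.0, -79.0] y [-8.0, -1.0] col [47. 47. 47.]
side 170 20 x [-104.0, -93.0, -86.0] y [-8.0, 2.0] col [46.5 47.  46. ]
side 180 32 x [-113.0, -99.0, -86.0] y [-10.0, 4.0] col [52. 52. 52.]
side 190 82 x [-118.0, -106.0, -77.0] y [-13.0, 8.0] col [82.  80.  74.5]
side 200 37 x [-93.0, -91.0, -75.0] y [-14.0, 10.0] col [97. 92. 86.]
side 210 41 x [-93.0, -91.0, -76.0] y [-14.0, 10.0] col [100.  95.  89.]
```

```bash
python3 -m handwheel '[[[4,0,-4.2],0],[[4,0,-4.2],0],[[4,0,-4.2],0],[[4,0,-4.2],0],[[4.5,0,-2.3],0],[[4.5,0,-2.3],0],[[4.5,0,-2.3],0],[[4.5,0,-2.3],0],[[0,0,0],0],[[0,0,0],0]]'
python3 -c "
from h import *
st();hw('side',range(80,200,10))"
```

```text
clock: 42.2
eef_pos: [553.3, 293.5, 115.9]
eef_rot: [2.189, 1.571, 0.477]
wrist_force: [0.2, 0.5, 0.5]
finger_gap: 0.3
fix TCP [-109.32   -0.95  115.86] F fix [-0.5  0.2  0.5] M [-0.04 -0.07  0.  ] gap 0.3 t 42.2
side 80 58 x [-41.0, -26.0, -6.0] y [-12.0, 13.0] col [76.5 74.5 73. ]
side 90 35 x [-53.0, -40.0, -30.0] y [-11.0, 13.0] col [76. 73. 70.]
side 100 37 x [-65.0, -55.0, -48.0] y [-12.0, 12.0] col [83. 79. 76.]
side 110 34 x [-85.0, -71.0, -58.0] y [-9.0, 6.0] col [47. 48. 47.]
side 120 43 x [-100.0, -85.0, -74.0] y [-8.0, 7.0] col [46. 46. 46.]
side 130 37 x [-121.0, -104.0, -93.0] y [-8.0, 1.0] col [47. 48. 47.]
side 140 48 x [-143.0, -123.0, -112.0] y [-8.0, 10.0] col [50.5 50.5 50. ]
side 150 68 x [-144.0, -132.0, -106.0] y [-12.0, 8.0] col [54.  55.  54.5]
side 160 35 x [-119.0, -115.0, -101.0] y [-14.0, 11.0] col [97. 92. 87.]
side 170 37 x [-119.0, -116.0, -101.0] y [-14.0, 9.0] col [98. 92. 87.]
side 180 36 x [-120.0, -118.0, -101.0] y [-15.0, 11.0] col [105.5  99.5  92. ]
side 190 39 x [-120.0, -117.0, -104.0] y [-15.0, 9.0] col [98. 92. 86.]
```

```bash
python3 -m handwheel '[[[3,0,-1],0],[[3,0,-1],0],[[3,0,-1],0],[[3,0,-1],0],[[3,0,-1],0],[[3,0,-1],0],[[2,0,-1],0],[[0,0,0],0],[[0,0,0],0],[[0,0,0],0]]'
python3 -c "
from h import *
st()"
python3 -m handwheel '[[[2,0,-0.5],0],[[2,0,-0.5],0],[[2,0,-0.5],0],[[2,0,-0.5],0],[[2,0,-0.5],0],[[2,0,-0.5],0],[[0,0,0],0],[[0,0,0],0],[[0,0,0],0],[[0,0,0],0]]'
python3 -c "
from h import *
st();hw('side',range(70,150,10))"
```

```text
clock: 43.5
eef_pos: [554.2, 300.4, 95.9]
eef_rot: [2.362, 1.571, 0.649]
wrist_force: [0.8, -0.5, -0.6]
finger_gap: 0.7
fix TCP [-116.34   -0.96   95.88] F fix [ 0.4  0.9 -0.6] M [-0.03 -0.05 -0.01] gap 0.7 t 43.5
clock: 44.75
eef_pos: [554.9, 303.6, 84.3]
eef_rot: [2.267, 1.57, 0.554]
wrist_force: [-1.2, -0.7, 5.7]
finger_gap: 0.6
fix TCP [-119.54   -0.79   84.28] F fix [ 0.9 -1.1  5.7] M [ 0.04  0.14 -0.02] gap 0.6 t 44.75
side 70 96 x [-63.0, -17.0, 7.0] y [-12.0, 13.0] col [79.  76.5 74. ]
side 80 76 x [-60.0, -32.0, -5.0] y [-13.0, 11.0] col [77. 74. 71.]
side 90 45 x [-87.0, -60.0, -46.0] y [-11.0, 1.0] col [87. 86. 81.]
side 100 50 x [-128.0, -100.0, -75.0] y [-9.0, -3.0] col [47.5 48.  47. ]
side 110 72 x [-150.0, -135.0, -107.0] y [-9.0, 8.0] col [51.  51.5 51. ]
side 120 32 x [-148.0, -128.0, -115.0] y [-12.0, 9.0] col [86.5 83.  78.5]
side 130 30 x [-128.0, -127.0, -112.0] y [-13.0, 9.0] col [109.  102.5  96. ]
side 140 33 x [-129.0, -125.0, -111.0] y [-13.0, 10.0] col [97. 93. 87.]
```

```bash
python3 -m handwheel '[[[1.5,0,-0.5],0],[[1.5,0,-0.5],0],[[1.5,0,-0.5],0],[[1.5,0,-0.5],0],[[1.5,0,-0.5],0],[[1.5,0,-0.5],0],[[1.5,0,-0.5],0],[[1,0,0],0],[[0,0,0],0],[[0,0,0],0]]'
python3 -c "
from h import *
st()"
python3 -m handwheel '[[[1.5,0,-0.5],0],[[1.5,0,-0.5],0],[[1.5,0,-0.5],0],[[1.5,0,-0.5],0],[[1.5,0,-0.5],0],[[1.5,0,-0.5],0],[[1,0,0],0],[[0,0,0],0],[[0,0,0],0],[[0,0,0],0]]'
python3 -c "
from h import *
st();hw('side',range(60,130,8))"
```

```text
clock: 46.05
eef_pos: [555.2, 306.2, 72.6]
eef_rot: [0.172, 1.57, -1.541]
wrist_force: [-2.7, -5.0, 7.6]
finger_gap: 0.2
fix TCP [-122.22   -0.81   72.63] F fix [ 5.3 -2.   7.6] M [-0.96  0.4  -0.02] gap 0.2 t 46.05
clock: 47.3
eef_pos: [555.6, 309.7, 62.3]
eef_rot: [1.409, 1.571, -0.304]
wrist_force: [1.1, -3.5, 4.2]
finger_gap: 0.2
fix TCP [-125.75   -0.88   62.3 ] F fix [3.3 1.5 4.2] M [-0.69 -0.22 -0.01] gap 0.2 t 47.3
side 60 18 x [-64.0, -54.0, -0.0] y [-14.0, 10.0] col [72.5 70.5 68. ]
side 68 95 x [-63.0, -20.0, 9.0] y [-13.0, 11.0] col [74. 72. 71.]
side 76 107 x [-135.0, -36.0, 7.0] y [-12.0, 10.0] col [77. 76. 74.]
side 84 72 x [-154.0, -132.0, -59.0] y [-11.0, 5.0] col [51.5 52.  52. ]
side 92 52 x [-152.0, -143.0, -131.0] y [-8.0, 8.0] col [53.  53.5 53. ]
side 100 20 x [-135.0, -133.0, -117.0] y [-12.0, 5.0] col [103.5  99.   92. ]
side 108 32 x [-135.0, -133.0, -118.0] y [-14.0, 8.0] col [100.   94.   88.5]
side 116 34 x [-135.0, -132.0, -118.0] y [-13.0, 8.0] col [104.5  98.5  92.5]
side 124 33 x [-135.0, -133.0, -118.0] y [-12.0, 11.0] col [116. 110. 101.]
```

```bash
python3 -m handwheel '[[[1,0,-0.2],0],[[1,0,-0.2],0],[[1,0,-0.2],0],[[1,0,0],0],[[1,0,0],0],[[1,0,0],0],[[0,0,0],0],[[0,0,0],0],[[0,0,0],0],[[0,0,0],0]]'
python3 -c "
from h import *
st()"
python3 -m handwheel '[[[0.5,0,0],0],[[0.5,0,0],0],[[0.5,0,0],0],[[0,0,0],0],[[0,0,0],0],[[0,0,0],0],[[0,0,0],0],[[0,0,0],0],[[0,0,0],0],[[0,0,0],0]]'
python3 -c "
from h import *
st();hw('side',range(60,130,8))"
```

```text
clock: 48.6
eef_pos: [555.5, 310.4, 56.1]
eef_rot: [-1.068, 1.57, -2.781]
wrist_force: [-0.2, -0.8, -0.1]
finger_gap: 0.6
fix TCP [-126.33   -1.13   56.1 ] F fix [ 0.8 -0.1 -0.1] M [-0.01 -0.06  0.  ] gap 0.6 t 48.6
clock: 49.85
eef_pos: [555.6, 310.4, 54.7]
eef_rot: [-1.708, 1.571, 2.863]
wrist_force: [0.2, -0.6, -0.5]
finger_gap: 0.6
fix TCP [-126.4    -0.99   54.73] F fix [ 0.6  0.3 -0.5] M [-0.07 -0.04  0.03] gap 0.6 t 49.85
side 60 21 x [-62.0, -27.0, 4.0] y [-14.0, 11.0] col [73. 70. 67.]
side 68 110 x [-123.0, -24.0, 7.0] y [-15.0, 12.0] col [75. 73. 71.]
side 76 121 x [-153.0, -114.0, 7.0] y [-11.0, 11.0] col [69. 68. 66.]
side 84 49 x [-154.0, -142.0, -126.0] y [-8.0, 7.0] col [54. 55. 54.]
side 92 22 x [-136.0, -133.0, -121.0] y [-13.0, 8.0] col [110.  104.5  97. ]
side 100 25 x [-136.0, -134.0, -120.0] y [-14.0, 7.0] col [115. 110. 101.]
side 108 31 x [-136.0, -131.0, -119.0] y [-14.0, 8.0] col [91. 86. 81.]
side 116 31 x [-136.0, -134.0, -121.0] y [-14.0, 8.0] col [111. 105.  98.]
side 124 33 x [-136.0, -134.0, -122.0] y [-14.0, 12.0] col [112. 106.  99.]
```

```bash
python3 -m handwheel '[[[0.5,0,0],0],[[0.5,0,0],0],[[0.3,0,0],0],[[0.2,0,0],0],[[0.2,0,0],0],[[0.2,0,0],0],[[0,0,0],0],[[0,0,0],0],[[0,0,0],0],[[0,0,0],0]]'
python3 -c "
from h import *
st()"
```

```text
clock: 51.15
eef_pos: [555.6, 310.4, 52.9]
eef_rot: [1.16, 1.571, -0.553]
wrist_force: [-0.1, 0.1, 0.8]
finger_gap: 0.2
fix TCP [-126.4    -0.99   52.86] F fix [-0.1 -0.1  0.8] M [-0.06 -0.09 -0.03] gap 0.2 t 51.15
```

```bash
python3 -m handwheel '[[[0.2,0,0],0],[[0.2,0,0],0],[[0.2,0,0],0],[[0.2,0,0],0],[[0.2,0,0],0],[[0,0,0],0],[[0,0,0],0],[[0,0,0],0],[[0,0,0],0],[[0,0,0],0]]'
python3 -c "
from h import *
st()"
```

```text
clock: 52.4
eef_pos: [555.6, 310.4, 51.9]
eef_rot: [2.898, 1.571, 1.185]
wrist_force: [0.9, -0.7, 0.2]
finger_gap: 0.6
fix TCP [-126.4    -0.98   51.87] F fix [0.5 1.  0.2] M [-0.04 -0.06  0.02] gap 0.6 t 52.4
```

```bash
python3 -m handwheel '[[[0.2,0,0],0],[[0.2,0,0],0],[[0.2,0,0],0],[[0.2,0,0],0],[[0.2,0,0],0],[[0.2,0,0],0],[[0,0,0],0],[[0,0,0],0],[[0,0,0],0],[[0,0,0],0]]'
python3 -c "
from h import *
st();hw('side',range(60,100,4))"
```

```text
clock: 53.65
eef_pos: [555.6, 310.4, 50.7]
eef_rot: [-2.951, 1.571, 1.619]
wrist_force: [-0.4, -0.1, -0.1]
finger_gap: 0.7
fix TCP [-126.42   -1.     50.66] F fix [ 0.1 -0.4 -0.1] M [-0.06 -0.01  0.01] gap 0.7 t 53.65
side 60 24 x [-116.0, -34.0, 1.0] y [-15.0, 12.0] col [73. 70. 67.]
side 64 79 x [-147.0, -33.0, 3.0] y [-15.0, 11.0] col [73. 70. 67.]
side 68 141 x [-152.0, -29.0, 6.0] y [-13.0, 12.0] col [74. 71. 69.]
side 72 169 x [-153.0, -63.0, 8.0] y [-12.0, 12.0] col [71. 69. 67.]
side 76 115 x [-153.0, -135.0, 6.0] y [-12.0, 11.0] col [54. 55. 55.]
side 80 39 x [-152.0, -139.0, -1.0] y [-11.0, 7.0] col [60. 61. 61.]
side 84 12 x [-144.0, -133.0, -128.0] y [-11.0, 7.0] col [108.  102.5  95. ]
side 88 18 x [-136.0, -133.0, -121.0] y [-14.0, 7.0] col [108.  102.5  95. ]
side 92 28 x [-135.0, -132.0, -119.0] y [-14.0, 9.0] col [99.5 95.5 89.5]
side 96 26 x [-136.0, -131.0, -119.0] y [-14.0, 9.0] col [89.5 86.  80.5]
```

```bash
python3 -m handwheel '[[[0.3,0,0],0],[[0.3,0,0],0],[[0.2,0,0],0],[[0.2,0,0],0],[[0.2,0,0],0],[[0,0,0],0],[[0,0,0],0],[[0,0,0],0],[[0,0,0],0],[[0,0,0],0]]'
python3 -c "
from h import *
st()
c=cam('side');P=tofix(cloud(c)).reshape(-1,3);m=(P[:,0]<-138)&(P[:,0]>-160)&(abs(P[:,1])<14)&(P[:,2]>50)&(P[:,2]<100);print(np.percentile(P[m],[2,50,90,98],0).round(1))
m=(P[:,0]>10)&(P[:,0]<75)&(abs(P[:,1])<14)&(P[:,2]>27)&(P[:,2]<140);q=P[m];print([ (x,np.percentile(q[abs(q[:,0]-x)<4][:,2],[50,97]).round().tolist()) for x in range(14,74,8) if (abs(q[:,0]-x)<4).sum()>3])"
```

```text
clock: 54.95
eef_pos: [555.7, 310.4, 49.6]
eef_rot: [2.384, 1.571, 0.672]
wrist_force: [-1.2, -0.6, 4.4]
finger_gap: 0.6
fix TCP [-126.44   -0.92   49.61] F fix [ 0.8 -1.1  4.4] M [-0.27  0.15 -0.04] gap 0.6 t 54.95
[[-154.7   -9.5   66.5]
 [-146.8   -3.    74.1]
 [-140.1    4.8   77.7]
 [-138.7    7.9   78.9]]
[(14, [45.0, 62.0]), (22, [46.0, 51.0]), (30, [48.0, 52.0]), (38, [48.0, 53.0]), (46, [49.0, 60.0]), (54, [53.0, 69.0]), (62, [52.0, 66.0]), (70, [55.0, 58.0])]
```

```bash
python3 -m handwheel '[[[0.2,0,0],0],[[0.2,0,0],0],[[0.1,0,0],0],[[0,0,0],0],[[0,0,0],0],[[0,0,0],0],[[0,0,0],0],[[0,0,0],0],[[0,0,0],0],[[0,0,0],0]]'
python3 -c "
from h import *
st()"
```

```text
clock: 56.25
eef_pos: [555.7, 310.4, 49.4]
eef_rot: [2.153, 1.57, 0.44]
wrist_force: [-3.6, -1.1, 6.9]
finger_gap: 0.6
fix TCP [-126.46   -0.87   49.35] F fix [ 1.6 -3.4  6.9] M [-0.29  0.35 -0.01] gap 0.6 t 56.25
```

```bash
python3 -m handwheel '[[[-2,0,0],0],[[-10,0,0],0],[[-30,0,0],0],[[-40,0,0],0],[[-40,0,0],0],[[-30,0,20],0],[[0,0,40],0],[[0,0,40],0],[[0,0,0],0],[[0,0,0],0]]'
python3 - <<'E'
from h import *
st()
for n in('wrist','side','top'):
    c=cam(n,n+'_end.png');P=tofix(cloud(c)).reshape(-1,3);col=c['pixels'].reshape(-1,3)
    m=(P[:,0]<-122)&(P[:,0]>-138)&(abs(P[:,1])<7)&(P[:,2]>40)&(P[:,2]<110)
    print(n,'press z',np.percentile(P[m][:,2],[10,50,90]).round(1) if m.sum()>3 else m.sum())
    q=P[(abs(P[:,1])<30)&(P[:,2]>22)&(P[:,2]<31)&(P[:,0]>30)&(P[:,0]<108)]
    for x in(44,80,100):
        s=q[abs(q[:,0]-x)<4]; s=s[s[:,1]<19]
        if len(s)>5: print('  foot',x,np.percentile(s[:,1],[1,99]).round(1),np.median(s[:,2]).round(1))
    e=q[(abs(q[:,1])>9)&(abs(q[:,1])<17)&(q[:,0]<60)]; print('  end x',np.percentile(e[:,0],[.5,2]).round(1) if len(e) else '')
    b=P[(abs(P[:,1])<9)&(P[:,2]>35)&(P[:,2]<80)&(P[:,0]>48)&(P[:,0]<68)]; print('  bar at spindle z',np.percentile(b[:,2],[10,50,90]).round() if len(b) else '')
    u=P[(abs(P[:,1])<24)&(P[:,2]>60)&(P[:,2]<72)&(P[:,0]>100)&(P[:,0]<130)];print('  upr',rect(u) if len(u)>5 else '')
E
```

```text
clock: 57.5
eef_pos: [541.6, 211.9, 201.4]
eef_rot: [2.418, 1.57, 0.705]
wrist_force: [-0.1, -0.5, -0.1]
finger_gap: 0.6
fix TCP [-26.86  -1.13 201.36] F fix [ 0.5 -0.  -0.1] M [ 0.03 -0.05  0.03] gap 0.6 t 57.5
wrist press z [74.7 75.9 77. ]
  foot 44 [-19.2  18.2] 25.6
  end x [38.2 38.4]
  bar at spindle z 
  upr 
side press z [72.5 75.4 78.2]
  foot 44 [-19.5  18.4] 25.5
  foot 80 [-18.   7.] 24.7
  foot 100 [-19.1  18.3] 25.2
  end x [37.4 38.1]
  bar at spindle z [46. 57. 66.]
  upr (array([113. ,  -0.5]), 40.0, 16.7, -89.98)
top press z 0
  foot 44 [-18.3  16.8] 26.2
  foot 80 [-16.8  17.9] 26.9
  foot 100 [-17.4  17.7] 27.6
  end x [36.6 36.7]
  bar at spindle z [52. 61. 71.]
  upr (array([112.8,   1.7]), 39.8, 13.5, 88.99)
```

```bash
python3 -m handwheel '[[[-10,0,20],0],[[0,0,40],0],[[0,0,40],0],[[0,0,40],0],[[0,0,30],0],[[0,0,10],0],[[0,0,0],0],[[0,0,0],0],[[0,0,0],0],[[0,0,0],0]]'
python3 - <<'E'
from h import *
st()
c=cam('wrist','w_end.png');Q=tofix(cloud(c));P=Q.reshape(-1,3)
q=P[(abs(P[:,1])<30)&(P[:,2]>22)&(P[:,2]<31)&(P[:,0]>30)&(P[:,0]<106)]
for x in(44,56,68,80,92,102):
    s=q[abs(q[:,0]-x)<4]; s=s[s[:,1]<25]
    print('foot',x,np.percentile(s[:,1],[1,99]).round(1),np.median(s[:,2]).round(1))
e=q[(abs(q[:,1])>9)&(abs(q[:,1])<17)&(q[:,0]<60)];print('end x',np.percentile(e[:,0],[.5,2]).round(1))
# gap plate-level points between foot end and stop, beside the screw / screw band
g=P[(abs(P[:,1])>5)&(abs(P[:,1])<14)&(P[:,2]>7)&(P[:,2]<16)&(P[:,0]>20)&(P[:,0]<60)];print('plate between x',np.percentile(g[:,0],[1,99]).round(1) if len(g) else '')
g=P[(abs(P[:,1])<2.5)&(P[:,2]>7)&(P[:,2]<16)&(P[:,0]>28)&(P[:,0]<60)];print('plate seen in screw band',len(g))
s=P[(abs(P[:,1])<3)&(P[:,2]>18)&(P[:,2]<25)&(P[:,0]>28)&(P[:,0]<45)];print('screw x',np.percentile(s[:,0],[1,99]).round(1) if len(s) else '')
print('fence lo y',[np.percentile(P[(P[:,2]>19)&(P[:,2]<24.3)&(abs(P[:,0]-x)<4)&(P[:,1]>17)&(P[:,1]<35)][:,1],[2,98]).round(1).tolist() for x in(60,80,100)])
E
```

```text
clock: 58.9
eef_pos: [516.0, 33.7, 210.9]
eef_rot: [-1.779, 1.571, 2.792]
wrist_force: [0.7, 0.8, -0.2]
finger_gap: 0.3
fix TCP [153.11  -1.7  210.88] F fix [-0.9  0.6 -0.2] M [-0.   -0.04  0.01] gap 0.3 t 58.9
foot 44 [-19.   19.1] 25.5
foot 56 [-19.2  24.9] 25.4
foot 68 [-19.3  24. ] 25.5
foot 80 [-18.3  24.2] 25.7
foot 92 [-18.4  24.4] 25.6
foot 102 [-18.6  24.5] 25.5
end x [39.  39.1]
plate between x [29.7 37. ]
plate seen in screw band 0
screw x [29.7 43.2]
fence lo y [[18.3, 29.4], [20.8, 29.8], [19.1, 29.2]]
```

```bash
python3 -c "
from h import *
st();print(manip.sign_off())"
```

```text
fix TCP [153.22  -1.68 210.86] F fix [1.5 1.  0.1] M [-0.04 -0.06  0.05] gap 0.4 t 58.95
the job is handed in; nothing more can be done
None
```

The bracket is in the nest against the stop screw and fence, the clamp handle is down on its stop, and I handed the job in at about 59 s with the arm clear.

**Seating:** After release I measured the foot flat at z ≈ 25.7 mm, its free end at x ≈ 39.5 mm and its sides near ±19 mm. After clamping, the free end read 39.0 mm, with the screw tip at about 39.3 mm. The wrist force read at most about 8 N towards either stop at the end of each move. The readings still scatter by a millimetre or so between views.

**Clamp:** The push read at most about 9 N at the end of each move, then dropped to almost nothing near dead centre. The handle then felt solid at 4 to 7 N, at about 10 N per mm against the 16 quoted. I stopped there. The press point measured about 76–77 mm high, against 77.5 mm at the stop.

**What disagreed or failed:**
- With the gripper closed, the depth images put the fingertips about 25 mm behind the TCP, not 11 mm ahead. Because of this, my first two handle pushes slipped over the end of the grip. The first fast pass had already tipped the handle about 15–20°. I corrected the height and the third attempt worked.
- For the same reason, I probably gripped the bracket nearer its top than planned. It turned about 0.8° while first sliding against the fence. I backed off and brought it in again, parallel.
- The spindle's contact on the foot was checked only by the clamp bar being down over it; I had no pictures left to view it directly. I did not recheck where the other things on the bench are, but nothing I did touched them as far as I know.

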